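# Drain the milling balls and hang the baskets to dry

### The job

Set the blue basket with its cup centred under the hopper's outlet, handle out to the front, and pull the hopper's slide gate fully open so that all milling balls drop into it, then push the gate fully shut again and hang the blue basket with all its balls on one of the hooks deep inside the low drying cabinet. Hang every empty grey basket that is there on a hook of its own too (before or after); tilt each basket loop-end up to get under the roof's lip and over the hook tip, and leave all of them hanging from their loops, cup upright, and released. Be gentle with the cabinet: never press or knock against it with the gripper or the blue basket harder than about 25 N, and leave the white carton, the code reader and the blue-lidded tip box where they are.

Things in the scene. Friction and masses are not known exactly. Their poses are not given: they have to be found in the camera images.
- hopper: fixed bench hopper: clear square funnel 88 mm wide on a grey rear column, 218 mm high. Origin on the worktop below the 46 mm square outlet, z up, its open front to -x. Room under it for the blue basket's cup, slid in from -x with its handle out to -x. Gate and guides are 114 to 124 mm above the worktop; two foot bars 8 mm high at y=+-54
- gate (a joint): slide gate under the outlet, m: 0 shut, 0.06 fully open; it moves along the hopper's -y, about 1.5 N of friction, and stays where it is left
- gate_tab (a point): grip point in the gate's red upright fin: 10 mm thick along the hopper's x, 24 mm along its y, from z=123 to 159 mm; the point is at z=143 mm, 100 mm from the outlet's axis (towards hopper -y) when shut; moves with the gate. Axes as the hopper's
- cabinet: fixed low drying cabinet, 300 mm wide, 130 deep, 219 high, clear roof, open to its -x. Origin on the worktop under its centre, z up. Back wall's inner face x=+55 mm, floor top z=8, roof underside z=215; at the roof's front a clear lip (x=-65 to -61) hangs down to z=173. A hung basket's cup leans against a 10 mm thick rail on the back wall (z=79 to 105), so it hangs tilted about 15 degrees, handle down
- hook1 (a point): hook 1 (cabinet y=88 mm): where a loop's bar rests, on top of the hook's level 8 mm round arm, z=162 mm, 32 mm before the back wall; axes as the cabinet's. The arm's end, 10 mm to -x of this point, turns up to z=176 (14 mm above the point). A hung bar's centre is 3 mm above this point and about 3 mm to -x of it
- hook2 (a point): hook 2 (cabinet y=0 mm): where a loop's bar rests, on top of the hook's level 8 mm round arm, z=162 mm, 32 mm before the back wall; axes as the cabinet's. The arm's end, 10 mm to -x of this point, turns up to z=176 (14 mm above the point). A hung bar's centre is 3 mm above this point and about 3 mm to -x of it
- hook3 (a point): hook 3 (cabinet y=-88 mm): where a loop's bar rests, on top of the hook's level 8 mm round arm, z=162 mm, 32 mm before the back wall; axes as the cabinet's. The arm's end, 10 mm to -x of this point, turns up to z=176 (14 mm above the point). A hung bar's centre is 3 mm above this point and about 3 mm to -x of it
- blue_basket: the basket with a blue handle, standing just before the hopper, loop towards it. Wire cup 62 mm square, 56 inside, 44 high; loop at +x. Origin: centre of the cup's underside, z up. Level handle 12 mm wide (y), 22 tall, from x=-45 to -155 mm, middle at z=72: grip it from above near x=-125, firmly (about 40 N; it is 100 g, heavy at the cup, and turns about slack fingers).
- grey_basket_1: empty basket with a grey handle, on the worktop; may be absent. Wire cup 62 mm square, 56 inside, 44 high; loop at +x. Origin: centre of the cup's underside, z up. Level handle 12 mm wide (y), 22 tall, from x=-45 to -155 mm, middle at z=72: grip it from above near x=-125, firmly (about 40 N; it is 100 g, heavy at the cup, and turns about slack fingers).
- grey_basket_2: empty basket with a grey handle, on the worktop; may be absent. Wire cup 62 mm square, 56 inside, 44 high; loop at +x. Origin: centre of the cup's underside, z up. Level handle 12 mm wide (y), 22 tall, from x=-45 to -155 mm, middle at z=72: grip it from above near x=-125, firmly (about 40 N; it is 100 g, heavy at the cup, and turns about slack fingers).
- blue_basket_bar (a point): centre of the top bar of blue_basket's loop (x=+28, z=82 mm in the basket's frame; axes as the basket's). Bar along y, wire 6 mm thick, 28 mm free width between the loop's legs, 35 mm free height from the bar down to the cup's rim
- grey_basket_1_bar (a point): centre of the top bar of grey_basket_1's loop (x=+28, z=82 mm in the basket's frame; axes as the basket's). Bar along y, wire 6 mm thick, 28 mm free width between the loop's legs, 35 mm free height from the bar down to the cup's rim
- grey_basket_2_bar (a point): centre of the top bar of grey_basket_2's loop (x=+28, z=82 mm in the basket's frame; axes as the basket's). Bar along y, wire 6 mm thick, 28 mm free width between the loop's legs, 35 mm free height from the bar down to the cup's rim
- blue_basket_cup (a point): point inside the blue basket's cup, on its axis, 20 mm above its underside
- ball_1: white ceramic milling ball, 18 mm across, 12 g, at the start in the hopper on the gate; may be absent. Origin: its centre
- ball_2: white ceramic milling ball, 18 mm across, 12 g, at the start in the hopper on the gate; may be absent. Origin: its centre
- ball_3: white ceramic milling ball, 18 mm across, 12 g, at the start in the hopper on the gate; may be absent. Origin: its centre
- ball_4: white ceramic milling ball, 18 mm across, 12 g, at the start in the hopper on the gate; may be absent. Origin: its centre
- ball_5: white ceramic milling ball, 18 mm across, 12 g, at the start in the hopper on the gate; may be absent. Origin: its centre
- white_carton: flat white carton 90x125x27 mm on the worktop between hopper and cabinet; bystander. Origin: centre of its underside
- code_reader: small black code reader head 37x62x30 mm on the worktop; bystander. Origin: centre of its underside
- blue_tip_box: white box with a blue lid, 92x122x67 mm, right of the baskets, before a fixed grey label printer 180 mm high (about x=0.54, y=-0.28) that must not be hit either; bystander. Origin: centre of its underside
There are look-alikes about, which are no part of the job. What is shaped like the grey_basket_1 but purple is not meant.

How it is judged (in metres and radians):
On the way, in this order (a step that is already met when the one before it is completed fails the run):
1. the gate is pulled fully open (value of joint gate above 0.052 m), for 0.1 s.
2. all balls lie in the blue basket under the hopper and the gate is shut again (distance between blue_basket_cup and ball_1 below 0.045 m and distance between blue_basket_cup and ball_2 below 0.045 m and distance between blue_basket_cup and ball_3 below 0.045 m and distance between blue_basket_cup and ball_4 below 0.045 m and distance between blue_basket_cup and ball_5 below 0.045 m and value of joint gate below 0.004 m), for 0.2 s.
At the end, for the whole second after the job is handed in: every basket present hangs by its loop on a hook (bar's centre within 14 mm of the hook's resting point), cup tilted less than 0.35 rad and at rest; every ball present lies in the blue basket's cup (within 45 mm of the cup point); the gate is shut to within 4 mm (all of step 2 and (distance between blue_basket_bar and hook1 below 0.014 m or distance between blue_basket_bar and hook2 below 0.014 m or distance between blue_basket_bar and hook3 below 0.014 m) and angle between each of blue_basket, grey_basket_1, grey_basket_2's own z axis and vertical below 0.35 rad and linear speed of each of blue_basket, grey_basket_1, grey_basket_2 below 0.03 m/s and (distance between grey_basket_1_bar and hook1 below 0.014 m or distance between grey_basket_1_bar and hook2 below 0.014 m or distance between grey_basket_1_bar and hook3 below 0.014 m) and (distance between grey_basket_2_bar and hook1 below 0.014 m or distance between grey_basket_2_bar and hook2 below 0.014 m or distance between grey_basket_2_bar and hook3 below 0.014 m)); the robot touches nothing.
It fails at once if the blue basket is pressed or knocked against the cabinet with more than 25 N (contact force between blue_basket and cabinet above 25 N).
It fails at once if the robot presses or knocks against the cabinet with more than 25 N (contact force between any of the arm, the fingers and cabinet above 25 N).
It fails at once if the white carton is moved more than 25 mm (distance of white_carton from where it was at the start of the episode above 0.025 m).
It fails at once if the code reader is moved more than 25 mm (distance of code_reader from where it was at the start of the episode above 0.025 m).
It fails at once if the blue tip box is moved more than 25 mm (distance of blue_tip_box from where it was at the start of the episode above 0.025 m).
Of grey_basket_1, grey_basket_2 only 1 to 2 are there at a start; the rules pass over those that are not, and their reading is None.
Of ball_1, ball_2, ball_3, ball_4, ball_5 only 3 to 5 are there at a start; the rules pass over those that are not, and their reading is None.
At some moment in a run one of grey_basket_1, grey_basket_2 may be knocked a few centimetres aside while the robot is not near it.
It also fails if it takes over 210 s, if anything falls off the work surface, if the arm or the gripper's body presses on something with over 40 N, if the wrist force passes 120 N, or if a joint passes its speed limit or range.

### The arm

A 6-joint arm with a two-finger parallel gripper is mounted at the origin on a cart in front of the work surface, level with it; the furniture and walls round the work are solid. World frame = base frame: x ahead of the robot, y to its left, z up, the work surface at z = 0. Lengths are in mm, angles in degrees, forces in N, time in s.
With the tool pointing down it reaches from about 350 to 850 mm from the base axis. Payload 8.1 kg.
Tool frame: the origin (TCP) lies at the very end of the fingers, on their centre line; the grasp point (between the pads) lies 19 mm behind it; z points along the fingers, y is the direction in which the jaws open and shut (so a half turn about z gives the same grasp; the last joint's range is limited). The gripper opens to 85 mm and grips with 20 to 120 N. Pads are 22 mm wide; open, the fingers measure 114 mm over their backs; the gripper's body (76 mm by 85 mm) begins 54 mm behind the grasp point. The pads swing forward as they close: fully open they stand 13 mm farther back than shut.
Start: joints at [71.024, 7.471, 85.268, -0, 87.261, -4.893], TCP at [145.977, 581.976, 207.092] pointing down, gripper open.
Joint ranges: [-169.43, 169.43], [-51.17, 129.36], [1.28, 143.12], [-76.62, 256.62], [0, 156.53], [-152.29, 152.29]. Speed limits (degrees/s): [136.94, 136.94, 159.86, 180, 180, 180].

### API

Orientations are given as [roll, pitch, yaw] about the fixed x, y, z axes, in that order (R = Rz(yaw) Ry(pitch) Rx(roll)).
In Python, from bench import r, eyes gives the robot as it stands. The module is installed in compiled form; this text tells all that it offers.
- The arm moves only by the tool play_rows, never from a script. Its argument "deltas" is a list of rows, each a list of 3 entries, a list of its own where there are three numbers: the shift along the tool's x, y, z in m, then the turn, a rotation vector about the tool's x, y, z in rad, then the closure, from 0 (fully open) to 1 (shut). A call has 1 to 8 rows; each row shifts and turns the pose as measured when the row begins, along the tool's axes as they then stand; what a row does not reach is not made up. A row lasts 1/8 s, in which the tool goes at most 62.5 mm and 10.7 degrees, less where a joint would pass 70% of its speed; a pose out of reach is approached as far as the arm can. A call with a gripper value outside its range is refused whole. The fingers move at their own pace and stop on an object; "force" is the grip in N (left out, the last holds). Time passes only in rows, so rows that do not move let the fingers close. It gives the time, the measured TCP pose, the force and the opening at its end, in the units of the state.
- r.sense(): the state, without advancing time (a new reading comes with each control period).
- eyes.snapshot(name): name is "scene" or "top"; returns the picture (400x640x3 uint8, red, green, blue); there is no depth.
- eyes.get_calibration(name): a dict with "mtx" (3x3 intrinsics, pixels), "R" (3x3) and "t" (3): a world point X has camera coordinates R X + t. Camera axes: x right, y down, z forward; pixel columns grow to the right and rows downward; lengths in mm; the calibration is good to about 2 mm. A picture is of the moment at which its call begins. get_calibration takes no time and is no camera call.
- r.hand_in(): hands the job in, once; it reports no verdict.
The state is a dict: "time": time; "joint_pos": joint angles; "qd": joint speeds; "joint_efforts": joint torques, N m; "tool_pos": TCP position; "tcp_rot": TCP orientation; "ft_force": force on the tool from outside, world axes, zero at the start; "wrist_torque": the same for the moment, N m; "finger_gap": finger opening in mm.
Only numpy, scipy, OpenCV 4.12 (cv2) and the standard library are available. Lean on these libraries where they do the work, as an engineer would, in place of code of your own. Each camera call takes 0.05 s, during which the arm holds its last target. There are 200 camera calls.

## Working session

There is one attempt and no reset: what is moved stays moved. The work goes in short steps, Python scripts to look and compute and a tool call to move; the robot and the scene stay as the last step left them, time stands still between calls to the robot, and variables do not carry over. Pictures are saved under pics/ and viewed, about 12 in all and at most 16, crops included, and the job is handed in when it is done.

Besides the shell and the picture viewer there is one more tool, called after "Emit:" as name([rows], argument=value, ...), one row to a line, values as JSON. play_rows: Moves the arm, as the interface text tells. Its arguments: {"type":"object","properties":{"deltas":{"type":"array"},"force":{"type":"number"}},"required":["deltas"]}

```bash
mkdir -p pics; ls
python3 - <<'E'
from bench import r, eyes
import cv2
for n in("scene","top"):
    im=eyes.snapshot(n); cv2.imwrite(f"pics/{n}0.png",im[:,:,::-1])
    c=eyes.get_calibration(n); print(n,c["mtx"].tolist(),c["R"].round(4).tolist(),c["t"].round(1).tolist())
print(r.sense())
E
```

```text
pics
scene [[440.41912476136264, 0.0, 318.33369263801995], [0.0, 440.41912476136264, 201.1206436695603], [0.0, 0.0, 1.0]] [[0.4613, -0.8872, 0.0], [-0.6827, -0.355, -0.6386], [0.5667, 0.2946, -0.7695]] [-210.6, 464.4, 1682.7]
top [[405.7533861684907, 0.0, 319.70655239221315], [0.0, 405.7533861684907, 193.84069910440624], [0.0, 0.0, 1.0]] [[0.0074, -0.9998, 0.0162], [-0.9966, -0.0087, -0.0817], [0.0818, -0.0155, -0.9965]] [42.7, 568.7, 1429.1]
{'time': 0.1, 'joint_pos': array([ 7.10229658e+01,  7.51406695e+00,  8.53228097e+01, -1.88933443e-03,
        8.72604549e+01, -4.89312797e+00]), 'qd': array([-0.00931114, -0.08907789, -0.28744371,  0.0496538 ,  0.03978727,
        0.05486416]), 'joint_efforts': array([ 1.74145367e-03, -5.70949709e+01, -5.01946914e+01, -4.54207816e-05,
        8.07160861e-03, -1.03050684e-05]), 'tool_pos': array([145.82362822, 581.46209047, 206.11730145]), 'tcp_rot': array([-1.79902862e+02, -6.42198426e-03,  1.65916180e+02]), 'ft_force': array([-1.30358528,  0.34551956, -0.26529462]), 'wrist_torque': array([ 0.01432124, -0.02135532,  0.01398544]), 'finger_gap': 85.43295920627784}
```

View pics/scene0.png

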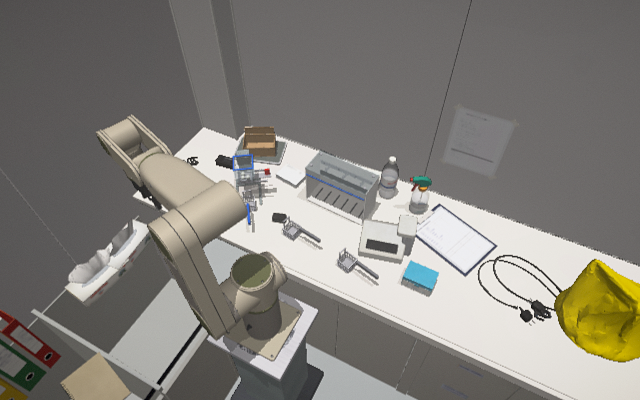

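View pics/top0.png

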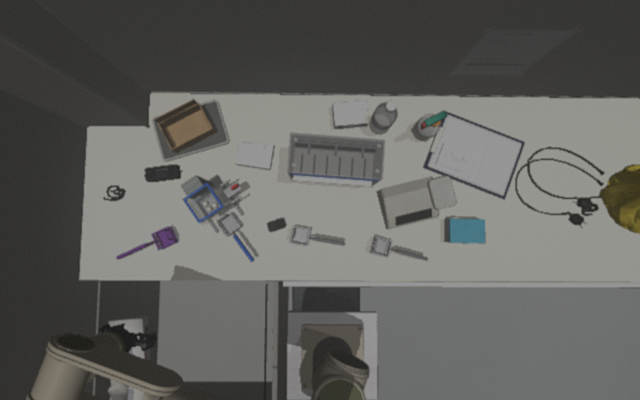

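Top view: hopper at (204,202), blue basket in front of it at about (232,228), with its handle ending at (252,258). Grey baskets are at (301,236) and (381,246). The purple look-alike at (165,238) is not meant. The cabinet is at (336,160), the carton at (255,154) and the code reader at (277,225). Next: enlarged crops.

```bash
cat > h.py <<'E'
import numpy as np, cv2
from bench import r, eyes
C={n:eyes.get_calibration(n) for n in("scene","top")}
def proj(n,X):
    c=C[n]; p=c["mtx"]@(c["R"]@np.asarray(X,float)+c["t"]); return p[:2]/p[2]
def ray(n,uv):
    c=C[n]; d=c["R"].T@np.linalg.inv(c["mtx"])@[*uv,1]; o=-c["R"].T@c["t"]; return o,d/np.linalg.norm(d)
def onz(n,uv,z):
    o,d=ray(n,uv); return o+d*(z-o[2])/d[2]
def tri(u1,u2):
    (o1,d1),(o2,d2)=ray("scene",u1),ray("top",u2)
    s=np.linalg.lstsq(np.c_[d1,-d2],o2-o1,rcond=None)[0]
    a,b=o1+s[0]*d1,o2+s[1]*d2; return (a+b)/2,np.linalg.norm(a-b)
def crop(n,x,y,w,h,s,f,im=None):
    im=eyes.snapshot(n)[:,:,::-1] if im is None else im
    im=cv2.resize(im[y:y+h,x:x+w],None,fx=s,fy=s,interpolation=cv2.INTER_CUBIC)
    cv2.imwrite("pics/"+f,im); return im
E
python3 - <<'E'
from h import *
t=cv2.imread("pics/top0.png"); s=cv2.imread("pics/scene0.png")
crop("top",170,125,133,145,4,"t1.png",t)
crop("top",280,125,180,145,4,"t2.png",t)
E
```

```text
(no output)
```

View pics/t1.png

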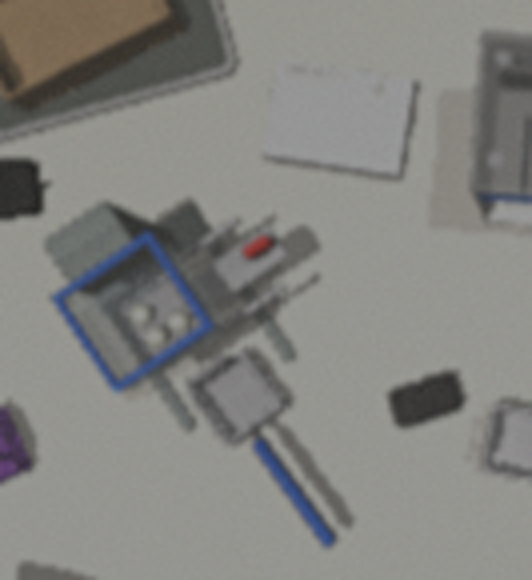

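View pics/t2.png

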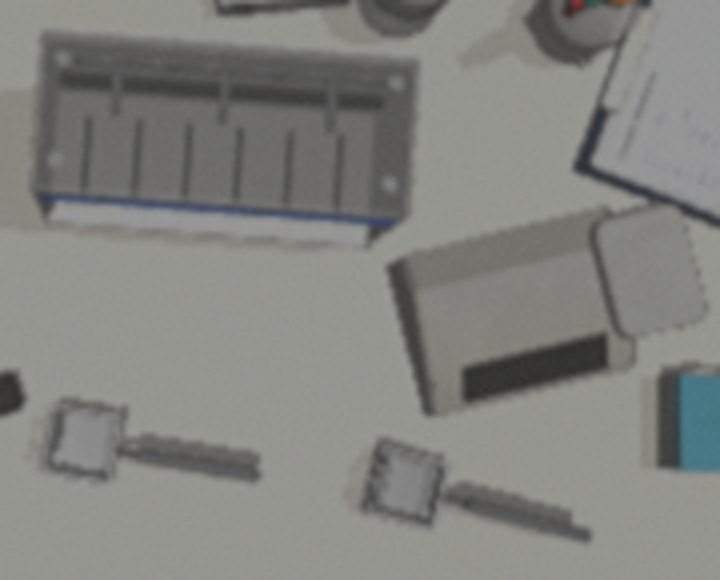

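Hopper rim: blue square centred at crop (134,312). Red gate tab at (257,247). Blue handle runs from (258,440) to (330,540), and three balls are visible in the funnel. Two grey baskets are present: cups at t2 (87,440) and (403,485), handles pointing right. Next I turn these into positions.

Run:
```python
from h import *
np.set_printoptions(precision=1,suppress=True)
t=cv2.imread("pics/top0.png"); s=cv2.imread("pics/scene0.png")
def T(p,x0,y0): return (np.array(p,float)+.5)/4-.5+[x0,y0]
def yaw(v): return np.degrees(np.arctan2(v[1],v[0]))
for n,im in(("top",t),("scene",s)):
    h=cv2.cvtColor(im,cv2.COLOR_BGR2HSV)
    for nm,lo,hi in(("blue",(108,110,60),(125,255,255)),("red",(0,130,80),(8,255,255)),("red2",(172,130,80),(180,255,255))):
        m=cv2.inRange(h,lo,hi); k,l,st,ce=cv2.connectedComponentsWithStats(m,connectivity=8)
        for i in range(1,k):
            if st[i,4]>5 and st[i,0]>140: print(n,nm,st[i],ce[i])
# handle endpoints blue z83
a,b=[onz("top",T(p,170,125),83) for p in((258,440),(330,540))]
print("handle",a,b,yaw(a-b))
# hopper rim z218
c=np.array([onz("top",T(p,170,125),218) for p in((148,237),(210,325),(122,386),(58,298))])
print("hopper",c.mean(0),yaw(c[0]-c[1]),yaw(c[3]-c[2]),yaw(c[0]-c[3])-90,yaw(c[1]-c[2])-90,np.linalg.norm(c[0]-c[1]))
print("tab z159",onz("top",T((257,247),170,125),159))
cup=[onz("top",T(p,170,125),44) for p in((248,346),(292,398),(238,443),(192,394))]; print("bluecup",np.mean(cup,0),[yaw(cup[0]-cup[3])])
k=np.array([onz("top",T(p,280,125),219) for p in((42,32),(418,60),(408,218),(36,192))]); print("cab",k,k.mean(0),yaw(k[0]-k[1])-90,yaw(k[3]-k[2])-90)
for p in(((52,402),(124,406),(116,480),(46,472)),((376,438),(446,454),(434,524),(364,506))):
    q=np.array([onz("top",T(x,280,125),44) for x in p]); print("greycup",q.mean(0),yaw(q[0]-q[1]))
for a,b in(((122,443),(258,460)),((448,490),(570,518))):
    a,b=[onz("top",T(x,280,125),83) for x in(a,b)]; print("ghandle",a,b,yaw(a-b),np.linalg.norm(a-b))
print("camtop",ray("top",(0,0))[0],"scene",ray("scene",(0,0))[0])
crop("scene",220,115,200,150,4,"s1.png",s)
```

```text
top blue [184 183  39  39 173] [203.8 201.1]
top blue [234 235  19  26  76] [243.2 247.8]
top red [232 185   5   4  13] [234.  186.4]
scene blue [232 154  21  17 100] [241.7 162.1]
scene blue [306 174  58  26  69] [334.2 186.4]
scene blue [247 203   3  21  43] [248.1 213. ]
scene red [265 169   5   5  21] [266.6 171.1]
scene red [410 178   3   3   9] [411. 179.]
scene red [412 184   5   7  10] [414.  186.7]
handle [422.1 337.4  83. ] [338.5 274.8  83. ] 36.85927532716499
hopper [522.5 408.5 218. ] 36.227703630518235 37.280257371161206 -144.69987638643445 -144.31739030192497 83.79816550023357
tab z159 [578.9 327.4 159. ]
bluecup [460.2 359.4  44. ] [np.float64(-48.42601215089014)]
cab [[ 743.6  144.4  219. ]
 [ 724.6 -150.4  219. ]
 [ 599.8 -141.9  219. ]
 [ 617.4  147.4  219. ]] [671.3  -0.1 219. ] -3.6853355413685165 -3.480692649087217
greycup [423.  112.9  44. ] 87.25809155353222
greycup [ 389.8 -167.7   44. ] 77.59261978403387
ghandle [421.4  79.8  83. ] [407.8 -36.   83. ] 83.31779431585454 116.55755643052194
ghandle [ 383.6 -197.8   83. ] [ 360.6 -301.8   83. ] 77.54472499445448 106.42161747449589
camtop [ 449.5   69.9 1469.9] scene [-539.3 -517.7 1591.4]
```

View pics/s1.png

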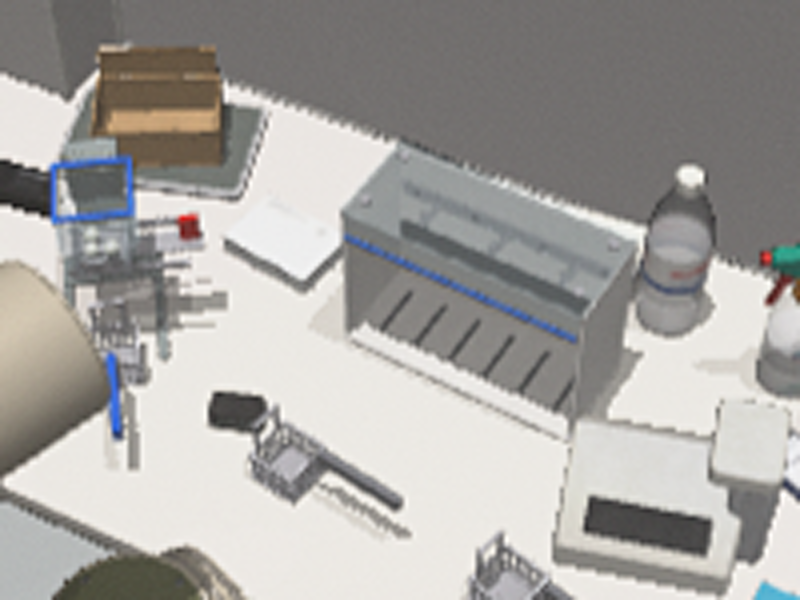

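```bash
cat >> h.py <<'E'
from scipy.spatial.transform import Rotation as Ro
np.set_printoptions(precision=1,suppress=True)
def tool(yaw,tilt=0): # tool x along yaw, loop-end raised by tilt
    return Ro.from_euler("z",yaw,degrees=True)*Ro.from_euler("y",-tilt,degrees=True)*Ro.from_euler("x",180,degrees=True)
def now():
    s=r.sense(); return s["tool_pos"],Ro.from_euler("xyz",s["tcp_rot"],degrees=True)
def rows(p1,R1,n,g,p0=None,R0=None):
    if p0 is None: p0,R0=now()
    p0=np.array(p0,float);p1=np.array(p1,float); w=(R0.inv()*R1).as_rotvec()/n; out=[]
    for k in range(n):
        R=R0*Ro.from_rotvec(w*k); d=R.inv().apply((p1-p0)/n)/1000
        out.append([[round(float(x),4) for x in d],[round(float(x),4) for x in w],g])
    print("step mm %.1f deg %.1f"%(np.linalg.norm(p1-p0)/n,np.degrees(np.linalg.norm(w))))
    for o in out: print(o,end=",")
    print(); return p1,R1
E
python3 - <<'E'
from h import *
print([onz("top",(280+x/4,125+y/4),z) for x,y,z in((388,265,180),(428,412,180),(612,208,180),(635,365,150))])
p,R=rows([360,291,160],tool(36.5),16,0)
E
```

```text
[array([ 565.3, -133.4,  180. ]), array([ 448.4, -164.8,  180. ]), array([ 612.9, -314.1,  180. ]), array([ 487.9, -339.9,  150. ])]
step mm 22.7 deg 8.1
[[-0.0174, -0.0143, 0.0029], [-0.0001, 0.0001, 0.1412], 0],[[-0.0192, -0.0118, 0.0029], [-0.0001, 0.0001, 0.1412], 0],[[-0.0207, -0.0089, 0.0029], [-0.0001, 0.0001, 0.1412], 0],[[-0.0218, -0.0059, 0.0029], [-0.0001, 0.0001, 0.1412], 0],[[-0.0224, -0.0028, 0.0029], [-0.0001, 0.0001, 0.1412], 0],[[-0.0226, 0.0004, 0.0029], [-0.0001, 0.0001, 0.1412], 0],[[-0.0223, 0.0035, 0.0029], [-0.0001, 0.0001, 0.1412], 0],[[-0.0216, 0.0066, 0.0029], [-0.0001, 0.0001, 0.1412], 0],[[-0.0204, 0.0096, 0.0029], [-0.0001, 0.0001, 0.1412], 0],[[-0.0189, 0.0124, 0.0029], [-0.0001, 0.0001, 0.1412], 0],[[-0.0169, 0.0149, 0.0029], [-0.0001, 0.0001, 0.1412], 0],[[-0.0147, 0.0171, 0.0029], [-0.0001, 0.0001, 0.1412], 0],[[-0.0121, 0.019, 0.0029], [-0.0001, 0.0001, 0.1412], 0],[[-0.0093, 0.0205, 0.0029], [-0.0001, 0.0001, 0.1412], 0],[[-0.0063, 0.0217, 0.0029], [-0.0001, 0.0001, 0.1412], 0],[[-0.0032, 0.0223, 0.0029], [-0.0001, 0.0001, 0.1412], 0],
```

Emit:
play_rows([
  [[-0.0174,-0.0143,0.003],[0,0,0.141],0],
  [[-0.0192,-0.0118,0.003],[0,0,0.141],0],
  [[-0.0207,-0.0089,0.003],[0,0,0.141],0],
  [[-0.0218,-0.0059,0.003],[0,0,0.141],0],
  [[-0.0224,-0.0028,0.003],[0,0,0.141],0],
  [[-0.0226,0.0004,0.003],[0,0,0.141],0],
  [[-0.0223,0.0035,0.003],[0,0,0.141],0],
  [[-0.0216,0.0066,0.003],[0,0,0.141],0],
], force=40)

```text
time: 1.1
tool_pos: [251.6, 428.8, 177.4]
tcp_rot: [-179.7, 0.4, 99.4]
ft_force: [1.1, 0.3, 0.4]
finger_gap: 85.3
```

Emit:
play_rows([
  [[-0.0204,0.0096,0.003],[0,0,0.141],0],
  [[-0.0189,0.0124,0.003],[0,0,0.141],0],
  [[-0.0169,0.0149,0.003],[0,0,0.141],0],
  [[-0.0147,0.0171,0.003],[0,0,0.141],0],
  [[-0.0121,0.019,0.003],[0,0,0.141],0],
  [[-0.0093,0.0205,0.003],[0,0,0.141],0],
  [[-0.0063,0.0217,0.003],[0,0,0.141],0],
  [[-0.0032,0.0223,0.003],[0,0,0.141],0],
])

```text
time: 2.1
tool_pos: [352.3, 271.3, 150.1]
tcp_rot: [179.7, 0.8, 32.6]
ft_force: [0.4, 0.1, -0.6]
finger_gap: 85.3
```

Run:
```python
from h import *
rows([360,291,160],tool(36.5),2,0)
t=eyes.snapshot("top")[:,:,::-1]; s=eyes.snapshot("scene")[:,:,::-1]
cv2.imwrite("pics/top2.png",t); cv2.imwrite("pics/scene2.png",s)
a=crop("top",170,150,120,120,3,"x.png",t); b=crop("scene",215,145,120,120,3,"y.png",s)
cv2.imwrite("pics/a2.png",np.hstack([a,b]))
```

```text
step mm 11.7 deg 2.0
[[0.0085, -0.0062, -0.0051], [0.0026, 0.007, -0.0343], 0],[[0.0087, -0.0059, -0.005], [0.0026, 0.007, -0.0343], 0],
```

View pics/a2.png

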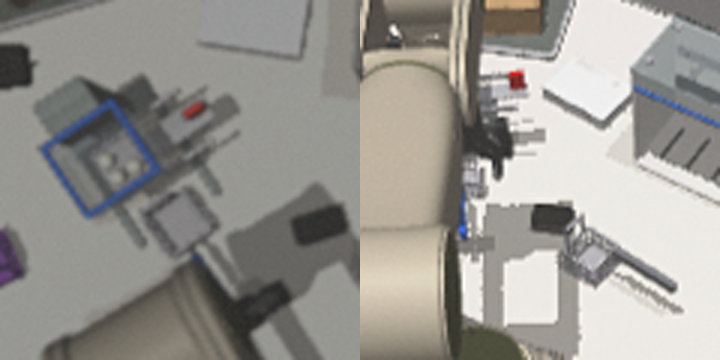

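The crops show the arm above the blue handle and nothing disturbed. Now correct and descend.

Emit:
play_rows([
  [[0.0085,-0.0062,-0.004],[0.0026,0.007,-0.034],0],
  [[0.0087,-0.0059,-0.004],[0.0026,0.007,-0.034],0],
  [[0,0,0],[0,0,0],0],
])

```text
time: 2.58
tool_pos: [360.1, 293.1, 158.4]
tcp_rot: [-179.9, -0.1, 37.1]
ft_force: [-0.0, 0.1, -0.0]
finger_gap: 85.2
```

Run:
```python
from h import *
rows([360,291,53],tool(36.5),7,0)
```

```text
step mm 15.1 deg 0.1
[[-0.0002, 0.0002, 0.0151], [-0.0001, -0.0001, 0.0015], 0],[[-0.0002, 0.0002, 0.0151], [-0.0001, -0.0001, 0.0015], 0],[[-0.0002, 0.0002, 0.0151], [-0.0001, -0.0001, 0.0015], 0],[[-0.0002, 0.0002, 0.0151], [-0.0001, -0.0001, 0.0015], 0],[[-0.0002, 0.0002, 0.0151], [-0.0001, -0.0001, 0.0015], 0],[[-0.0002, 0.0002, 0.0151], [-0.0001, -0.0001, 0.0015], 0],[[-0.0002, 0.0002, 0.0151], [-0.0001, -0.0001, 0.0015], 0],
```

Emit:
play_rows([
  [[0,0,0.015],[0,0,0],0],
  [[0,0,0.016],[0,0,0],0],
  [[0,0,0.016],[0,0,0],0],
  [[0,0,0.016],[0,0,0],0],
  [[0,0,0.016],[0,0,0],0],
  [[0,0,0.014],[0,0,0],0],
  [[0,0,0.007],[0,0,0],0],
  [[0,0,0],[0,0,0],0],
])

```text
time: 3.58
tool_pos: [357.8, 292.5, 49.0]
tcp_rot: [-179.9, 0.2, 37.2]
ft_force: [0.7, -0.5, 0.3]
finger_gap: 85.6
```

Emit:
play_rows([
  [[0,0,0],[0,0,0],0.5],
  [[0,0,0],[0,0,0],1],
  [[0,0,0],[0,0,0],1],
  [[0,0,0],[0,0,0],1],
  [[0,0,0],[0,0,0],1],
  [[0,0,0],[0,0,0],1],
], force=45)

```text
time: 4.32
tool_pos: [359.4, 293.5, 51.2]
tcp_rot: [-180.0, -0.0, 37.2]
ft_force: [-0.3, 0.2, -0.2]
finger_gap: 10.5
```

Emit:
play_rows([
  [[0,0,-0.004],[0,0,0],1],
  [[0,0,-0.004],[0,0,0],1],
  [[0,0,0],[0,0,0],1],
])

```text
time: 4.7
tool_pos: [359.1, 293.3, 59.5]
tcp_rot: [-180.0, 0.0, 37.2]
ft_force: [-0.4, 0.0, -0.8]
finger_gap: 10.3
```

Run:
```python
from h import *
h=np.array([522.5,408.5]); y=np.radians(35.9)
t=h-125*np.array([np.cos(y),np.sin(y)])
rows([*t,59],tool(35.9),7,1)
t=cv2.imread("pics/top2.png")
```

```text
step mm 10.7 deg 0.2
[[0.0107, 0.0006, 0.0001], [-0.0001, 0.0001, 0.0033], 1],[[0.0107, 0.0006, 0.0001], [-0.0001, 0.0001, 0.0033], 1],[[0.0107, 0.0005, 0.0001], [-0.0001, 0.0001, 0.0033], 1],[[0.0107, 0.0005, 0.0001], [-0.0001, 0.0001, 0.0033], 1],[[0.0107, 0.0005, 0.0001], [-0.0001, 0.0001, 0.0033], 1],[[0.0107, 0.0004, 0.0001], [-0.0001, 0.0001, 0.0033], 1],[[0.0107, 0.0004, 0.0001], [-0.0001, 0.0001, 0.0033], 1],
```

Emit:
play_rows([
  [[0.0107,0.0006,0],[0,0,0.0033],1],
  [[0.0107,0.0006,0],[0,0,0.0033],1],
  [[0.0107,0.0005,0],[0,0,0.0033],1],
  [[0.0107,0.0005,0],[0,0,0.0033],1],
  [[0.0107,0.0005,0],[0,0,0.0033],1],
  [[0.0107,0.0004,0],[0,0,0.0033],1],
  [[0.008,0.0004,0],[0,0,0.0033],1],
  [[0,0,0],[0,0,0],1],
])

```text
time: 5.7
tool_pos: [424.0, 336.8, 58.9]
tcp_rot: [-179.9, 0.0, 35.8]
ft_force: [-0.2, -0.1, -1.4]
finger_gap: 10.1
```

Run:
```python
from h import *
t=eyes.snapshot("top")[:,:,::-1]; s=eyes.snapshot("scene")[:,:,::-1]
a=crop("top",170,160,80,80,5,"x.png",t); b=crop("scene",215,145,80,80,5,"y.png",s)
cv2.imwrite("pics/a3.png",np.hstack([a,b])); p,R=now();print(p,R.as_euler("xyz",True))
h=np.array([522.5,408.5]); y=np.radians(35.9)
rows([*(h-125*np.array([np.cos(y),np.sin(y)])),51.5],tool(35.9),2,1)
```

```text
[423.3 336.4  58.8] [-179.9    0.1   35.8]
step mm 3.8 deg 0.1
[[-0.0012, -0.0001, 0.0036], [-0.0005, 0.0005, -0.0009], 1],[[-0.0012, -0.0001, 0.0036], [-0.0005, 0.0005, -0.0009], 1],
```

View pics/a3.png

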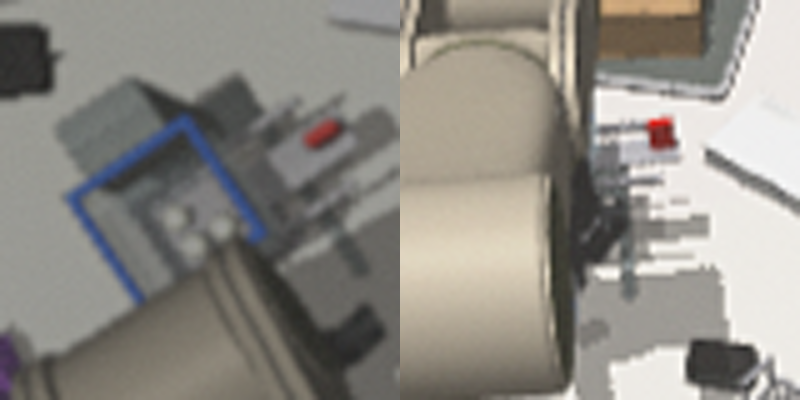

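The arm hides the cup, so I lower, release, raise and check by the handle.

Emit:
play_rows([
  [[-0.0012,0,0.0036],[0,0,0],1],
  [[-0.0012,0,0.0036],[0,0,0],1],
  [[0,0,0],[0,0,0],1],
  [[0,0,0],[0,0,0],0.5],
  [[0,0,0],[0,0,0],0.3],
  [[0,0,0],[0,0,0],0.3],
])

```text
time: 6.55
tool_pos: [421.0, 334.8, 51.6]
tcp_rot: [-179.9, 0.0, 35.8]
ft_force: [0.1, -0.4, -0.0]
finger_gap: 59.7
```

Emit:
play_rows([
  [[0,0,-0.02],[0,0,0],0.3],
  [[0,0,-0.03],[0,0,0],0.3],
  [[0,0,-0.03],[0,0,0],0.3],
  [[0,0,-0.03],[0,0,0],0.3],
  [[0,0,-0.03],[0,0,0],0.3],
  [[-0.03,0.03,-0.02],[0,0,0],0.3],
  [[-0.03,0.03,0],[0,0,0],0.3],
  [[-0.02,0.04,0],[0,0,0],0.3],
])

```text
time: 7.55
tool_pos: [414.1, 205.9, 217.4]
tcp_rot: [-180.0, -0.0, 36.1]
ft_force: [0.2, 0.6, 0.2]
finger_gap: 59.6
```

Emit:
play_rows([
  [[-0.02,0.05,0],[0,0,0],0.3],
  [[0,0.05,0],[0,0,0],0.3],
  [[0,0.04,0],[0,0,0],0.3],
  [[0,0,0],[0,0,0],0.3],
])

```text
time: 8.05
tool_pos: [482.5, 74.6, 219.1]
tcp_rot: [179.9, -0.2, 35.9]
ft_force: [-0.3, 0.6, 0.2]
finger_gap: 59.9
```

Run:
```python
from h import *
t=eyes.snapshot("top")[:,:,::-1]; s=eyes.snapshot("scene")[:,:,::-1]
cv2.imwrite("pics/top4.png",t)
a=crop("top",170,160,80,80,5,"x.png",t); b=crop("scene",215,145,80,80,5,"y.png",s)
cv2.imwrite("pics/a4.png",np.hstack([a,b])); p,R=now();print(p,R.as_euler("xyz",True))
```

```text
[481.5  76.7 219. ] [179.9  -0.2  36.1]
```

View pics/a4.png

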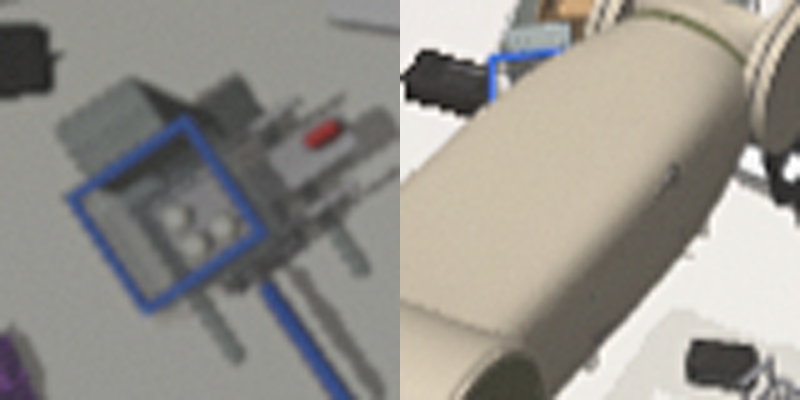

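The rim square and three balls are visible, and the handle exits the front below the rim at crop (265,290). Next I fit the handle axis and rim from masks.

Run:
```python
from h import *
for f in("top0","top4"):
    t=cv2.imread(f"pics/{f}.png"); h=cv2.cvtColor(t,cv2.COLOR_BGR2HSV); m=cv2.inRange(h,(105,80,50),(128,255,255))
    m[:,:175]=0; m[:,290:]=0
    k,l,st,ce=cv2.connectedComponentsWithStats(m,connectivity=8)
    for i in range(1,k):
        if st[i,4]<20: continue
        ys,xs=np.where(l==i); pts=np.c_[xs,ys].astype(np.float32); rc=cv2.minAreaRect(pts); box=cv2.boxPoints(rc)
        big=rc[1][0]*rc[1][1]>900
        W=np.array([onz("top",b,218 if big else 83)[:2] for b in box])
        e=[W[1]-W[0],W[2]-W[1]]; e=e[0] if np.linalg.norm(e[0])>np.linalg.norm(e[1]) else e[1]
        print(f,st[i,4],"ctr",W.mean(0),"size",np.linalg.norm(W[1]-W[0]),np.linalg.norm(W[2]-W[1]),"ang",np.degrees(np.arctan2(e[1],e[0])),W.tolist() if not big else "")
p,R=now()
```

```text
top0 252 ctr [530.9 446.8] size 100.04625712233198 102.3928324443351 ang -145.22590404692176 [[544.252525546884, 517.0242229027131], [601.4437772974754, 434.9363779596995], [517.3375725133571, 376.53741861292997], [460.75013084493247, 458.52302038965956]]
top0 88 ctr [378.9 306.7] size 9.356393114990428 104.42974948482346 ang -142.8788420935508 [[417.7340289586672, 341.9751085118562], [423.3308157944401, 334.4772375315606], [340.06259328879395, 271.45362530397415], [334.52412454589415, 278.94592070163344]]
top4 249 ctr [530.7 446.3] size 100.45013707918243 102.2164370902533 ang -144.55110876649212 [[542.9928901036553, 516.8235473013225], [601.4271700671885, 435.11880469497214], [518.1582677611286, 375.83567117312157], [460.3318228101496, 457.452507431704]]
top4 92 ctr [440.2 348.2] size 9.781681164236703 105.91876077665306 ang -144.5084635372494 [[480.48181667001876, 382.90993132602205], [486.12752305480876, 374.92198504330804], [399.8883315080447, 313.42738588352495], [394.3039962741699, 321.4060395697827]]
```

Run:
```python
from h import *
p,R=rows([579.5,328,205],tool(125.5),14,0.3)
```

```text
step mm 19.3 deg 6.4
[[0.0162, -0.0104, 0.0011], [0.0003, -0.0002, -0.1115], 0.3],[[0.0173, -0.0085, 0.0011], [0.0003, -0.0002, -0.1115], 0.3],[[0.0181, -0.0065, 0.0011], [0.0003, -0.0002, -0.1115], 0.3],[[0.0187, -0.0045, 0.001], [0.0003, -0.0002, -0.1115], 0.3],[[0.0191, -0.0024, 0.001], [0.0003, -0.0002, -0.1115], 0.3],[[0.0193, -0.0002, 0.001], [0.0003, -0.0002, -0.1115], 0.3],[[0.0192, 0.0019, 0.001], [0.0003, -0.0002, -0.1115], 0.3],[[0.0188, 0.004, 0.001], [0.0003, -0.0002, -0.1115], 0.3],[[0.0183, 0.0061, 0.001], [0.0003, -0.0002, -0.1115], 0.3],[[0.0175, 0.0081, 0.001], [0.0003, -0.0002, -0.1115], 0.3],[[0.0165, 0.01, 0.001], [0.0003, -0.0002, -0.1115], 0.3],[[0.0153, 0.0118, 0.001], [0.0003, -0.0002, -0.1115], 0.3],[[0.0139, 0.0134, 0.001], [0.0003, -0.0002, -0.1115], 0.3],[[0.0123, 0.0149, 0.001], [0.0003, -0.0002, -0.1115], 0.3],
```

Emit:
play_rows([
  [[0.0162,-0.0104,0],[0,0,-0.1115],0.3],
  [[0.0173,-0.0085,0],[0,0,-0.1115],0.3],
  [[0.0181,-0.0065,0],[0,0,-0.1115],0.3],
  [[0.0187,-0.0045,0],[0,0,-0.1115],0.3],
  [[0.0191,-0.0024,0],[0,0,-0.1115],0.3],
  [[0.0193,0,0],[0,0,-0.1115],0.3],
  [[0.0192,0.0019,0],[0,0,-0.1115],0.3],
  [[0.0188,0.004,0],[0,0,-0.1115],0.3],
])

```text
time: 9.15
tool_pos: [529.8, 235.3, 220.2]
tcp_rot: [179.9, -0.2, 89.5]
ft_force: [0.2, 0.5, -0.6]
finger_gap: 59.8
```

Emit:
play_rows([
  [[0.0183,0.0061,0],[0,0,-0.1115],0.3],
  [[0.0175,0.0081,0],[0,0,-0.1115],0.3],
  [[0.0165,0.01,0],[0,0,-0.1115],0.3],
  [[0.0153,0.0118,0],[0,0,-0.1115],0.3],
  [[0.01,0.01,0],[0,0,-0.08],0.3],
  [[0,0,0],[0,0,0],0.3],
])

```text
time: 9.9
tool_pos: [551.9, 334.8, 220.7]
tcp_rot: [179.9, -0.3, 121.4]
ft_force: [-0.1, -0.4, -0.4]
finger_gap: 59.9
```

Run:
```python
from h import *
p,R=now(); print(p,R.as_euler("xyz",True))
q=rows([579.5,328,195],tool(125.5),3,0.3)
rows([579.5,328,129],tool(125.5),5,.3,*q)
```

```text
[551.9 334.8 220.7] [179.9  -0.3 121.4]
step mm 12.8 deg 1.4
[[-0.0068, 0.0067, 0.0085], [0.0009, -0.0015, -0.0238], 0.3],[[-0.0069, 0.0065, 0.0085], [0.0009, -0.0015, -0.0238], 0.3],[[-0.007, 0.0064, 0.0085], [0.0009, -0.0015, -0.0238], 0.3],
step mm 13.2 deg 0.0
[[0.0, -0.0, 0.0132], [0.0, 0.0, 0.0], 0.3],[[0.0, -0.0, 0.0132], [0.0, 0.0, 0.0], 0.3],[[0.0, -0.0, 0.0132], [0.0, 0.0, 0.0], 0.3],[[0.0, -0.0, 0.0132], [0.0, 0.0, 0.0], 0.3],[[0.0, -0.0, 0.0132], [0.0, 0.0, 0.0], 0.3],
```

Emit:
play_rows([
  [[-0.0068,0.0067,0],[0.001,-0.0015,-0.024],0.3],
  [[-0.0069,0.0065,0.005],[0.001,-0.0015,-0.024],0.3],
  [[-0.007,0.0064,0.01],[0.001,-0.0015,-0.024],0.3],
  [[0,0,0.008],[0,0,0],0.3],
  [[0,0,0],[0,0,0],0.3],
])

```text
time: 10.52
tool_pos: [580.5, 326.2, 195.2]
tcp_rot: [-179.9, 0.0, 125.6]
ft_force: [0.6, 0.4, -0.7]
finger_gap: 59.9
```

Run:
```python
from h import *
rows([579.5,328,129],tool(125.5),5,.3)
```

```text
step mm 13.2 deg 0.0
[[0.0004, 0.0001, 0.0132], [-0.0005, 0.0001, 0.0002], 0.3],[[0.0004, 0.0001, 0.0132], [-0.0005, 0.0001, 0.0002], 0.3],[[0.0004, 0.0001, 0.0132], [-0.0005, 0.0001, 0.0002], 0.3],[[0.0004, 0.0001, 0.0132], [-0.0005, 0.0001, 0.0002], 0.3],[[0.0004, 0.0001, 0.0132], [-0.0005, 0.0001, 0.0002], 0.3],
```

Emit:
play_rows([
  [[0,0,0.013],[0,0,0],0.3],
  [[0,0,0.013],[0,0,0],0.3],
  [[0,0,0.013],[0,0,0],0.3],
  [[0,0,0.013],[0,0,0],0.3],
  [[0,0,0.009],[0,0,0],0.3],
  [[0,0,0],[0,0,0],0.3],
])

```text
time: 11.28
tool_pos: [579.2, 326.0, 128.7]
tcp_rot: [-179.8, -0.0, 125.6]
ft_force: [-0.6, -0.2, 0.0]
finger_gap: 59.5
```

Emit:
play_rows([
  [[0,0,0],[0,0,0],0.7],
  [[0,0,0],[0,0,0],1],
  [[0,0,0],[0,0,0],1],
  [[0,0,0],[0,0,0],1],
  [[0,0,0],[0,0,0],1],
], force=40)

```text
time: 11.9
tool_pos: [581.7, 327.6, 130.4]
tcp_rot: [179.8, 0.0, 125.6]
ft_force: [-0.3, 0.1, -2.2]
finger_gap: 8.3
```

Emit:
play_rows([
  [[-0.01,0,0],[0,0,0],1],
  [[-0.012,0,0],[0,0,0],1],
  [[-0.012,0,0],[0,0,0],1],
  [[-0.012,0,0],[0,0,0],1],
  [[-0.01,0,0],[0,0,0],1],
  [[-0.005,0,0],[0,0,0],1],
  [[0,0,0],[0,0,0],1],
])

```text
time: 12.78
tool_pos: [616.1, 278.8, 130.4]
tcp_rot: [179.9, -0.6, 125.7]
ft_force: [0.6, -1.0, -0.5]
finger_gap: 8.0
```

Run:
```python
from h import *
p,R=now(); print(p, np.linalg.norm(p[:2]-[581.7,327.6]), r.sense()["ft_force"])
a=crop("top",170,160,80,80,5,"a5.png")
```

```text
[616.1 278.8 130.4] 59.72946856579102 [ 0.6 -1.  -0.5]
```

View pics/a5.png

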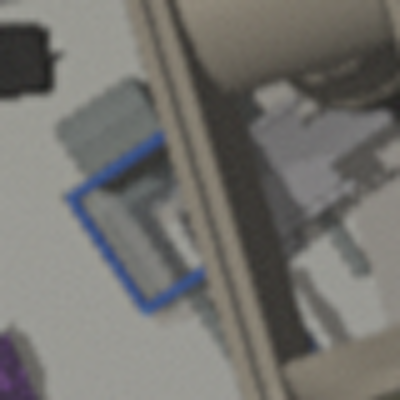

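The gate has travelled about 60 mm. The arm hides the outlet, so I wait for the balls, then push shut.

Emit:
play_rows([
  [[-0.002,0,0],[0,0,0],1],
  [[0,0,0],[0,0,0],1],
  [[0,0,0],[0,0,0],1],
  [[0,0,0],[0,0,0],1],
  [[0,0,0],[0,0,0],1],
  [[0,0,0],[0,0,0],1],
  [[0,0,0],[0,0,0],1],
  [[0,0,0],[0,0,0],1],
])

```text
time: 13.82
tool_pos: [616.1, 278.8, 130.4]
tcp_rot: [180.0, -0.8, 125.7]
ft_force: [-2.8, 3.9, -1.4]
finger_gap: 8.3
```

Emit:
play_rows([
  [[0.01,0,0],[0,0,0],1],
  [[0.012,0,0],[0,0,0],1],
  [[0.012,0,0],[0,0,0],1],
  [[0.012,0,0],[0,0,0],1],
  [[0.01,0,0],[0,0,0],1],
  [[0.005,0,0],[0,0,0],1],
  [[0.001,0,0],[0,0,0],1],
  [[0,0,0],[0,0,0],1],
])

```text
time: 14.82
tool_pos: [581.7, 327.7, 130.5]
tcp_rot: [179.9, -0.1, 125.6]
ft_force: [2.9, 0.8, -4.2]
finger_gap: 7.9
```

Emit:
play_rows([
  [[0.003,0,0],[0,0,0],1],
  [[0.003,0,0],[0,0,0],1],
  [[0,0,0],[0,0,0],1],
])

```text
time: 15.2
tool_pos: [581.8, 327.4, 130.5]
tcp_rot: [179.8, 0.4, 125.4]
ft_force: [1.4, 3.7, -3.5]
finger_gap: 7.9
```

Emit:
play_rows([
  [[0,0,0],[0,0,0],0.7],
  [[0,0,0],[0,0,0],0.3],
  [[0,0,0],[0,0,0],0.3],
  [[0,0,-0.02],[0,0,0],0.3],
  [[0,0,-0.03],[0,0,0],0.3],
  [[0,0,-0.03],[0,0,0],0.3],
  [[-0.02,0,-0.02],[0,0,0],0.3],
  [[-0.04,-0.02,0],[0,0,0],0.3],
])

```text
time: 16.2
tool_pos: [598.9, 271.4, 243.3]
tcp_rot: [179.5, 0.3, 125.8]
ft_force: [1.5, 0.4, -0.6]
finger_gap: 59.7
```

Emit:
play_rows([
  [[-0.04,-0.03,0],[0,0,0.08],0.3],
  [[-0.04,-0.03,0],[0,0,0.1],0.3],
  [[-0.03,-0.04,0],[0,0,0.1],0.3],
  [[-0.02,-0.04,0],[0,0,0.1],0.3],
  [[-0.01,-0.03,0],[0,0,0.1],0.3],
  [[0,0,0],[0,0,0],0.3],
])

```text
time: 16.95
tool_pos: [512.0, 70.8, 254.4]
tcp_rot: [178.5, 0.1, 97.2]
ft_force: [1.7, 0.5, 0.3]
finger_gap: 59.8
```

Run:
```python
from h import *
t=eyes.snapshot("top")[:,:,::-1]; s=eyes.snapshot("scene")[:,:,::-1]
cv2.imwrite("pics/top6.png",t); p,R=now(); print(p,R.as_euler("xyz",True))
a=crop("top",170,160,100,100,4,"x.png",t); b=crop("scene",215,145,100,100,4,"y.png",s)
cv2.imwrite("pics/a6.png",np.hstack([a,b]))
```

```text
[513.4  71.9 254.3] [178.5   0.1  97.4]
```

View pics/a6.png

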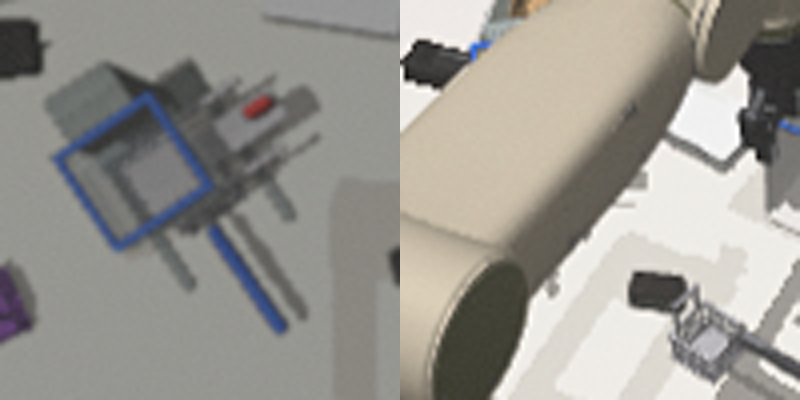

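Funnel empty, gate tab back at its shut position, basket still in place. Back to the blue handle.

Run:
```python
from h import *
rows([421,334.8,180],tool(35.6),14,0.3)
```

```text
step mm 20.6 deg 4.4
[[0.0195, -0.0043, 0.0052], [0.0018, -0.0009, 0.077], 0.3],[[0.0191, -0.0057, 0.0052], [0.0018, -0.0009, 0.077], 0.3],[[0.0186, -0.0072, 0.0051], [0.0018, -0.0009, 0.077], 0.3],[[0.018, -0.0086, 0.0051], [0.0018, -0.0009, 0.077], 0.3],[[0.0173, -0.0099, 0.0051], [0.0018, -0.0009, 0.077], 0.3],[[0.0165, -0.0112, 0.0051], [0.0018, -0.0009, 0.077], 0.3],[[0.0156, -0.0125, 0.0052], [0.0018, -0.0009, 0.077], 0.3],[[0.0146, -0.0136, 0.0052], [0.0018, -0.0009, 0.077], 0.3],[[0.0135, -0.0147, 0.0052], [0.0018, -0.0009, 0.077], 0.3],[[0.0123, -0.0157, 0.0052], [0.0018, -0.0009, 0.077], 0.3],[[0.0111, -0.0166, 0.0052], [0.0018, -0.0009, 0.077], 0.3],[[0.0098, -0.0174, 0.0052], [0.0018, -0.0009, 0.077], 0.3],[[0.0084, -0.0181, 0.0053], [0.0018, -0.0009, 0.077], 0.3],[[0.007, -0.0186, 0.0053], [0.0018, -0.0009, 0.077], 0.3],
```

Emit:
play_rows([
  [[0.0195,-0.0043,0.005],[0.0018,-0.001,0.077],0.3],
  [[0.0191,-0.0057,0.005],[0.0018,-0.001,0.077],0.3],
  [[0.0186,-0.0072,0.005],[0.0018,-0.001,0.077],0.3],
  [[0.018,-0.0086,0.005],[0.0018,-0.001,0.077],0.3],
  [[0.0173,-0.01,0.005],[0.0018,-0.001,0.077],0.3],
  [[0.0165,-0.0112,0.005],[0.0018,-0.001,0.077],0.3],
  [[0.0156,-0.0125,0.005],[0.0018,-0.001,0.077],0.3],
  [[0.0146,-0.0136,0.005],[0.0018,-0.001,0.077],0.3],
])

```text
time: 18.05
tool_pos: [465.5, 233.7, 217.0]
tcp_rot: [179.1, -0.4, 61.9]
ft_force: [-0.1, 0.0, 0.3]
finger_gap: 59.7
```

Emit:
play_rows([
  [[0.0135,-0.0147,0.005],[0.0018,-0.001,0.077],0.3],
  [[0.0123,-0.0157,0.005],[0.0018,-0.001,0.077],0.3],
  [[0.0111,-0.0166,0.005],[0.0018,-0.001,0.077],0.3],
  [[0.0098,-0.0174,0.005],[0.0018,-0.001,0.077],0.3],
  [[0.006,-0.013,0.002],[0,0,0.06],0.3],
  [[0,0,0],[0,0,0],0.3],
])

```text
time: 18.8
tool_pos: [434.9, 333.8, 195.5]
tcp_rot: [179.8, -0.5, 41.0]
ft_force: [-0.1, 0.1, 0.2]
finger_gap: 59.8
```

Run:
```python
from h import *
p,R=now(); print(p,R.as_euler("xyz",True))
rows([421,334.8,170],tool(35.6),2,0.3)
```

```text
[434.9 333.8 195.5] [179.8  -0.5  41. ]
step mm 14.5 deg 2.7
[[-0.005, -0.005, 0.0127], [0.0018, -0.0046, 0.0471], 0.3],[[-0.0052, -0.0047, 0.0127], [0.0018, -0.0046, 0.0471], 0.3],
```

Emit:
play_rows([
  [[-0.005,-0.005,0.0127],[0.0018,-0.0046,0.047],0.3],
  [[-0.0052,-0.0047,0.0127],[0.0018,-0.0046,0.047],0.3],
  [[0,0,0],[0,0,0],0.3],
])

```text
time: 19.18
tool_pos: [422.2, 335.8, 170.7]
tcp_rot: [180.0, -0.1, 36.0]
ft_force: [0.2, 0.1, 0.3]
finger_gap: 59.7
```

Run:
```python
from h import *
rows([421,334.8,51.5],tool(35.6),7,0.3)
```

```text
step mm 17.0 deg 0.1
[[-0.0002, -0.0, 0.017], [0.0001, -0.0002, 0.0009], 0.3],[[-0.0002, 0.0, 0.017], [0.0001, -0.0002, 0.0009], 0.3],[[-0.0002, 0.0, 0.017], [0.0001, -0.0002, 0.0009], 0.3],[[-0.0002, 0.0, 0.017], [0.0001, -0.0002, 0.0009], 0.3],[[-0.0002, 0.0, 0.017], [0.0001, -0.0002, 0.0009], 0.3],[[-0.0002, 0.0, 0.017], [0.0001, -0.0002, 0.0009], 0.3],[[-0.0002, 0.0, 0.017], [0.0001, -0.0002, 0.0009], 0.3],
```

Emit:
play_rows([
  [[0,0,0.017],[0,0,0],0.3],
  [[0,0,0.017],[0,0,0],0.3],
  [[0,0,0.017],[0,0,0],0.3],
  [[0,0,0.017],[0,0,0],0.3],
  [[0,0,0.017],[0,0,0],0.3],
  [[0,0,0.017],[0,0,0],0.3],
  [[0,0,0.013],[0,0,0],0.3],
  [[0,0,0],[0,0,0],0.3],
])

```text
time: 20.18
tool_pos: [423.0, 335.1, 47.3]
tcp_rot: [179.9, -0.0, 36.2]
ft_force: [0.3, -0.3, 1.0]
finger_gap: 59.8
```

Emit:
play_rows([
  [[0,0,0],[0,0,0],0.7],
  [[0,0,0],[0,0,0],1],
  [[0,0,0],[0,0,0],1],
  [[0,0,0],[0,0,0],1],
  [[0,0,0],[0,0,0],1],
  [[0,0,-0.004],[0,0,0],1],
  [[0,0,-0.004],[0,0,0],1],
  [[0,0,0],[0,0,0],1],
], force=60)

```text
time: 21.18
tool_pos: [424.3, 336.0, 58.2]
tcp_rot: [179.9, -0.2, 36.2]
ft_force: [0.3, 0.0, -0.7]
finger_gap: 9.7
```

Emit:
play_rows([
  [[-0.012,0,0],[0,0,0],1],
  [[-0.014,0,0],[0,0,0],1],
  [[-0.014,0,0],[0,0,0],1],
  [[-0.014,0,0],[0,0,0],1],
  [[-0.014,0,0],[0,0,0],1],
  [[-0.014,0,0],[0,0,0],1],
  [[-0.01,0,0],[0,0,0],1],
  [[0,0,0],[0,0,0],1],
])

```text
time: 22.18
tool_pos: [342.8, 276.7, 55.9]
tcp_rot: [179.9, 0.0, 36.2]
ft_force: [-0.3, -0.6, -1.3]
finger_gap: 10.0
```

Run:
```python
from h import *
t=eyes.snapshot("top")[:,:,::-1]; s=eyes.snapshot("scene")[:,:,::-1]
p,R=now(); print(p,R.as_euler("xyz",True),proj("top",p),proj("scene",p),r.sense()["ft_force"])
a=crop("top",170,160,100,100,4,"x.png",t); b=crop("scene",200,145,100,100,4,"y.png",s)
cv2.imwrite("pics/a7.png",np.hstack([a,b]))
```

```text
[343.7 277.2  56.2] [179.9  -0.   36.2] [252.6 257.5] [249.8 223.1] [-0.4  0.4 -1. ]
```

View pics/a7.png

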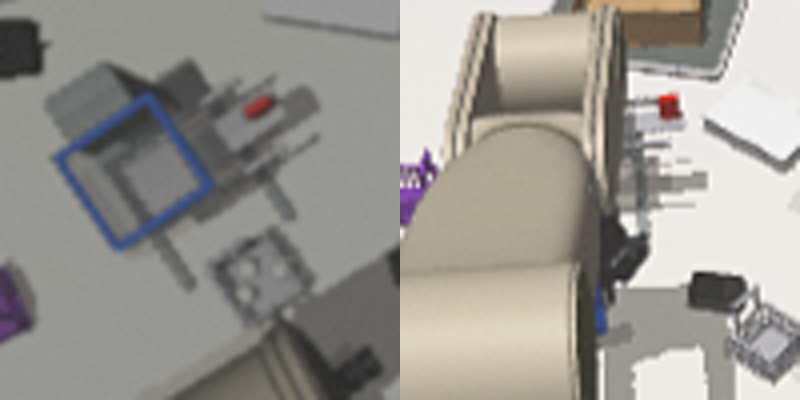

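Three balls lie in the cup at crop (246,268), (277,270) and (245,295). Next I refine the cabinet pose by triangulating its stripe and hooks, and the cup offset.

Run:
```python
from h import *
t=cv2.imread("pics/top0.png"); s=cv2.imread("pics/scene0.png")
P={}
for n,im,lo,hi,box in(("top",t,(108,60,40),(128,255,255),(285,165,390,190)),("scene",s,(105,70,60),(125,255,255),(300,165,375,210))):
    h=cv2.cvtColor(im,cv2.COLOR_BGR2HSV); m=cv2.inRange(h,lo,hi); k=np.zeros_like(m); x0,y0,x1,y1=box; k[y0:y1,x0:x1]=m[y0:y1,x0:x1]
    ys,xs=np.where(k>0); f=np.polyfit(xs,ys,1); P[n]=[(x,np.polyval(f,x)) for x in(xs.min(),xs.max())]; print(n,len(xs),P[n])
for i in(0,1): print("stripe",tri(P["scene"][i],P["top"][i]))
for i in(0,1): print("top stripe z176",onz("top",P["top"][i],176))
# roof corners two views (crop px)
sc=lambda p:((np.array(p)+.5)/4-.5+[220,115]); tc=lambda p:((np.array(p)+.5)/4-.5+[280,125])
for a,b in(((402,142),(42,32)),((636,240),(418,60)),((344,210),(37,190))): print("roof",tri(sc(a),tc(b)))
# hooks in top crop: roof-through stubs
for b in((117,105),(224,117),(331,128)): print("hooktip z172",onz("top",tc(b),172))
c=np.array([[272,228],[318,280],[262,330],[208,276]])/4+[170,160]-.4
q=np.array([onz("top",x,44+5) for x in c]); print("cup",q.mean(0),np.linalg.norm(q.mean(0)[:2]-[343.2,277]))
```

```text
top 96 [(np.int64(291), np.float64(173.5010209706724)), (np.int64(377), np.float64(180.18839192226275))]
scene 117 [(np.int64(306), np.float64(173.69551901183982)), (np.int64(363), np.float64(199.10920871414424))]
stripe (array([619.7, 144.1, 174.1]), np.float64(3.6983567769309684))
stripe (array([ 602.2, -135.4,  171.7]), np.float64(1.0717349214316478))
top stripe z176 [620.4 142.4 176. ]
top stripe z176 [ 601.4 -134.2  176. ]
roof (array([746.8, 143.6, 209.1]), np.float64(3.2611440207310465))
roof (array([ 725.7, -151.2,  213. ]), np.float64(0.46944011451007284))
roof (array([619.6, 146.9, 214.2]), np.float64(0.07498875076765002))
hooktip z172 [695.3  85.8 172. ]
hooktip z172 [686.4  -0.9 172. ]
hooktip z172 [678.3 -87.7 172. ]
cup [440.2 338.5  49. ] 114.840091873609
```

```bash
cat >> h.py <<'E'
CO=np.array([673.4,-0.3]); CY=-3.8; D=121; ZB=50
def hang(bx,bz,th,hy,D=None,ZB=None):
    D=D or globals()["D"]; ZB=ZB or globals()["ZB"]
    a=np.radians(th); l,h=28+D,82-ZB
    x=bx-(l*np.cos(a)-h*np.sin(a)); z=bz-(l*np.sin(a)+h*np.cos(a))
    y=np.radians(CY); xy=CO+np.array([np.cos(y)*x-np.sin(y)*hy,np.sin(y)*x+np.cos(y)*hy])
    return np.array([*xy,z]),tool(CY,th)
def barat(D=None,ZB=None):  # bar in cabinet frame from current pose
    D=D or globals()["D"]; ZB=ZB or globals()["ZB"]
    p,R=now(); b=p+R.apply([28+D,0,-(82-ZB)]); y=np.radians(-CY); d=b[:2]-CO
    print("bar cab",np.array([np.cos(y)*d[0]-np.sin(y)*d[1],np.sin(y)*d[0]+np.cos(y)*d[1],b[2]]),"tcp",p,R.as_euler("xyz",True),"ft",r.sense()["ft_force"])
E
python3 - <<'E'
from h import *
p,R=now(); q=rows(p+[0,0,100],R,5,1)
S=hang(-105,215,16,88); print(S[0]); rows(*S,12,1,*q)
for a in((-75,150,16),(-20,187,14),(22,187,13),(21,165,12)): print(hang(*a,88)[0])
E
```

```text
step mm 20.0 deg 0.0
[[0.0, 0.0, -0.02], [0.0, 0.0, 0.0], 1],[[0.0, 0.0, -0.02], [0.0, 0.0, 0.0], 1],[[0.0, 0.0, -0.02], [0.0, 0.0, 0.0], 1],[[0.0, 0.0, -0.02], [0.0, 0.0, 0.0], 1],[[0.0, 0.0, -0.02], [0.0, 0.0, 0.0], 1],
[440.4 103.4 143.2]
step mm 16.6 deg 3.6
[[-0.0021, 0.0164, 0.0011], [-0.0081, 0.0222, 0.0578], 1],[[-0.0011, 0.0165, 0.0012], [-0.0081, 0.0222, 0.0578], 1],[[-0.0002, 0.0166, 0.0013], [-0.0081, 0.0222, 0.0578], 1],[[0.0007, 0.0165, 0.0015], [-0.0081, 0.0222, 0.0578], 1],[[0.0016, 0.0164, 0.0016], [-0.0081, 0.0222, 0.0578], 1],[[0.0026, 0.0163, 0.0018], [-0.0081, 0.0222, 0.0578], 1],[[0.0035, 0.0161, 0.002], [-0.0081, 0.0222, 0.0578], 1],[[0.0043, 0.0159, 0.0022], [-0.0081, 0.0222, 0.0578], 1],[[0.0052, 0.0156, 0.0024], [-0.0081, 0.0222, 0.0578], 1],[[0.006, 0.0152, 0.0027], [-0.0081, 0.0222, 0.0578], 1],[[0.0068, 0.0148, 0.003], [-0.0081, 0.0222, 0.0578], 1],[[0.0076, 0.0144, 0.0032], [-0.0081, 0.0222, 0.0578], 1],
[470.3 101.4  78.2]
[522.7  97.9 119.9]
[563.5  95.2 122.3]
[561.4  95.3 102.7]
```

Emit:
play_rows([
  [[0,0,-0.015],[0,0,0],1],
  [[0,0,-0.02],[0,0,0],1],
  [[0,0,-0.02],[0,0,0],1],
  [[0,0,-0.02],[0,0,0],1],
  [[0,0,-0.018],[0,0,0],1],
  [[0,0.01,0],[0,0,0],1],
])

```text
time: 23.02
tool_pos: [352.4, 271.0, 158.2]
tcp_rot: [179.9, -0.3, 36.3]
ft_force: [0.4, 0.5, -1.7]
finger_gap: 10.0
```

Emit:
play_rows([
  [[-0.002,0.0164,0.001],[-0.008,0.0222,0.0578],1],
  [[-0.001,0.0165,0.001],[-0.008,0.0222,0.0578],1],
  [[0,0.0166,0.001],[-0.008,0.0222,0.0578],1],
  [[0.0007,0.0165,0.0015],[-0.008,0.0222,0.0578],1],
  [[0.0016,0.0164,0.0016],[-0.008,0.0222,0.0578],1],
  [[0.0026,0.0163,0.0018],[-0.008,0.0222,0.0578],1],
  [[0.0035,0.0161,0.002],[-0.008,0.0222,0.0578],1],
  [[0.0043,0.0159,0.0022],[-0.008,0.0222,0.0578],1],
])

```text
time: 24.02
tool_pos: [418.9, 144.7, 147.2]
tcp_rot: [178.9, -11.5, 7.8]
ft_force: [0.1, 0.5, -0.4]
finger_gap: 10.1
```

Run:
```python
from h import *
barat(); S=hang(-105,215,16,88); rows(*S,4,1)
```

```text
bar cab [-126.9  156.6  208.3] tcp [418.9 144.7 147.2] [178.9 -11.5   7.8] ft [ 0.1  0.5 -0.4]
step mm 11.7 deg 3.1
[[0.0036, 0.0109, 0.002], [-0.0071, 0.019, 0.0495], 1],[[0.0041, 0.0107, 0.0021], [-0.0071, 0.019, 0.0495], 1],[[0.0046, 0.0105, 0.0023], [-0.0071, 0.019, 0.0495], 1],[[0.0051, 0.0102, 0.0024], [-0.0071, 0.019, 0.0495], 1],
```

Emit:
play_rows([
  [[0.0036,0.0109,0.002],[-0.007,0.019,0.049],1],
  [[0.0041,0.0107,0.002],[-0.007,0.019,0.049],1],
  [[0.0046,0.0105,0.002],[-0.007,0.019,0.049],1],
  [[0.004,0.008,0.002],[-0.005,0.012,0.03],1],
  [[0,0,0],[0,0,0],1],
])

```text
time: 24.65
tool_pos: [440.4, 102.2, 143.3]
tcp_rot: [179.9, -15.9, -3.4]
ft_force: [0.1, 0.5, -1.1]
finger_gap: 9.5
```

Run:
```python
from h import *
barat(); S=hang(-80,150,16,88); rows(*S,6,1)
t=eyes.snapshot("top")[:,:,::-1]; s=eyes.snapshot("scene")[:,:,::-1]
cv2.imwrite("pics/top8.png",t); cv2.imwrite("pics/scene8.png",s)
a=crop("top",265,140,100,100,4,"x.png",t); b=crop("scene",265,135,100,100,4,"y.png",s)
cv2.imwrite("pics/a8.png",np.hstack([a,b]))
```

```text
bar cab [-104.8   87.7  214.9] tcp [440.4 102.2 143.3] [179.9 -15.9  -3.4] ft [ 0.1  0.5 -1.1]
step mm 11.6 deg 0.1
[[0.001, -0.0002, 0.0116], [-0.0001, 0.0003, 0.001], 1],[[0.001, -0.0002, 0.0116], [-0.0001, 0.0003, 0.001], 1],[[0.001, -0.0002, 0.0116], [-0.0001, 0.0003, 0.001], 1],[[0.001, -0.0002, 0.0116], [-0.0001, 0.0003, 0.001], 1],[[0.001, -0.0002, 0.0116], [-0.0001, 0.0003, 0.001], 1],[[0.001, -0.0002, 0.0116], [-0.0001, 0.0003, 0.001], 1],
```

View pics/a8.png

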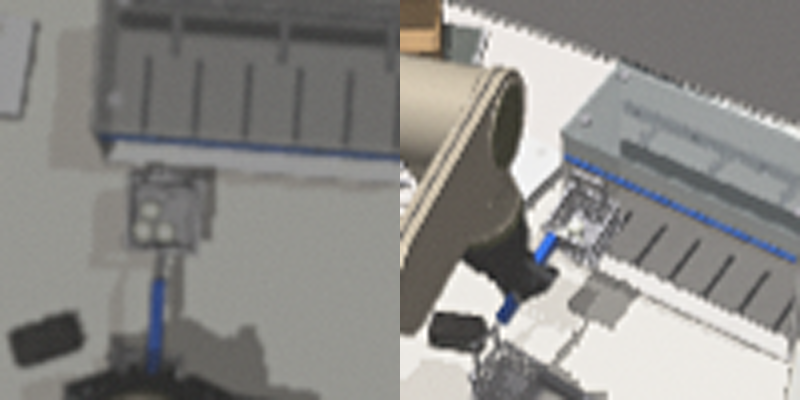

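Three balls visible in the cup at crop (150,222). The loop is just in front of the lip at (170,172) and in line with hook 1 at (175,50). I compare this with the predicted pixels.

Run:
```python
from h import *
p,R=now()
def bp(x,y,z): return p+R.apply([x+D,-y,-(z-ZB)])
for nm,q in(("barL",(28,17,82)),("barR",(28,-17,82)),("h start",(-45,0,83)),("cup rim +x+y",(31,31,44)),("+x-y",(31,-31,44)),("-x+y",(-31,31,44)),("-x-y",(-31,-31,44)),("h end",(-155,0,83))):
    w=bp(*q); print(nm,(proj("top",w)-[265,140])*4+1.5,(proj("scene",w)-[265,135])*4+1.5+[400,0])
y=np.radians(CY)
for hy in(88,0): 
    w=[*(CO+[np.cos(y)*13-np.sin(y)*hy,np.sin(y)*13+np.cos(y)*hy]),174]; print("hook tip",(proj("top",w)-[265,140])*4+1.5,(proj("scene",w)-[265,135])*4+1.5+[400,0])
t=cv2.imread("pics/top8.png"); h=cv2.cvtColor(t,cv2.COLOR_BGR2HSV); m=cv2.inRange(h,(105,90,60),(125,255,255))[200:250,265:340]; ys,xs=np.where(m>0)
print((xs.mean())*4+1.5,(ys.mean()+60)*4+1.5,ys.min()*4+240,ys.max()*4+244)
```

```text
barL [141.4 186.5] [573.3 166.8]
barR [185.1 189.4] [600.6 178.8]
h start [157.6 279.6] [552.1 227.6]
cup rim +x+y [126.6 173.3] [569.4 176.7]
+x-y [204.  178.5] [618.4 198.4]
-x+y [122.3 248.9] [540.5 222.4]
-x-y [199.  254.1] [589.7 244.9]
h end [149.2 413.5] [498.2 313.5]
hook tip [175.9  48.3] [643.3 131.5]
hook tip [284.4  56.5] [712.2 161.5]
155.3709677419355 325.5 280 372
```

Predictions match (handle start at row 279.6 against 280 seen; lateral within 1 px). Lower in front of the lip.

Emit:
play_rows([
  [[0.001,0,0.0116],[0,0,0.001],1],
  [[0.001,0,0.0116],[0,0,0.001],1],
  [[0.001,0,0.0116],[0,0,0.001],1],
  [[0.001,0,0.0116],[0,0,0.001],1],
  [[0.001,0,0.0116],[0,0,0.001],1],
  [[0.001,0,0.0085],[0,0,0.001],1],
  [[0,0,0],[0,0,0],1],
])

```text
time: 25.62
tool_pos: [464.9, 101.7, 75.0]
tcp_rot: [-180.0, -15.7, -3.6]
ft_force: [-0.9, 0.4, -1.5]
finger_gap: 9.9
```

Run:
```python
from h import *
barat(); q=rows(*hang(-20,150,16,88),6,1); rows(*hang(-20,187,14,88),5,1,*q)
```

```text
bar cab [-80.1  88.4 146.2] tcp [464.9 101.7  75. ] [-180.   -15.7   -3.6] ft [-0.9  0.4 -1.5]
step mm 10.1 deg 0.1
[[0.0098, 0.0, 0.0022], [-0.0001, 0.0008, 0.0005], 1],[[0.0098, 0.0, 0.0022], [-0.0001, 0.0008, 0.0005], 1],[[0.0098, 0.0, 0.0022], [-0.0001, 0.0008, 0.0005], 1],[[0.0098, 0.0, 0.0022], [-0.0001, 0.0008, 0.0005], 1],[[0.0098, 0.0, 0.0023], [-0.0001, 0.0008, 0.0005], 1],[[0.0098, 0.0, 0.0023], [-0.0001, 0.0008, 0.0005], 1],
step mm 8.4 deg 0.4
[[0.0018, 0.0, -0.0082], [0.0, -0.007, -0.0], 1],[[0.0018, 0.0, -0.0082], [0.0, -0.007, -0.0], 1],[[0.0017, 0.0, -0.0082], [0.0, -0.007, -0.0], 1],[[0.0017, 0.0, -0.0082], [0.0, -0.007, -0.0], 1],[[0.0016, 0.0, -0.0082], [0.0, -0.007, -0.0], 1],
```

Emit:
play_rows([
  [[0.008,0,0.002],[0,0.001,0],1],
  [[0.0098,0,0.0022],[0,0.001,0],1],
  [[0.0098,0,0.0022],[0,0.001,0],1],
  [[0.0098,0,0.0022],[0,0.001,0],1],
  [[0.0098,0,0.0022],[0,0.001,0],1],
  [[0.007,0,0.002],[0,0,0],1],
  [[0,0,0],[0,0,0],1],
])

```text
time: 26.5
tool_pos: [526.4, 98.0, 79.9]
tcp_rot: [-180.0, -16.2, -3.6]
ft_force: [0.5, 0.3, -1.9]
finger_gap: 9.8
```

Run:
```python
from h import *
barat(); q=rows(*hang(-20,187,14,88),5,1)
```

```text
bar cab [-19.1  88.7 152.2] tcp [526.4  98.   79.9] [-180.   -16.2   -3.6] ft [ 0.5  0.3 -1.9]
step mm 8.0 deg 0.4
[[0.0015, 0.0001, -0.0079], [-0.0003, -0.0077, 0.0005], 1],[[0.0015, 0.0001, -0.0079], [-0.0003, -0.0077, 0.0005], 1],[[0.0014, 0.0001, -0.0079], [-0.0003, -0.0077, 0.0005], 1],[[0.0014, 0.0001, -0.0079], [-0.0003, -0.0077, 0.0005], 1],[[0.0013, 0.0001, -0.0079], [-0.0003, -0.0077, 0.0005], 1],
```

Emit:
play_rows([
  [[0.0015,0,-0.0079],[0,-0.0077,0.0005],1],
  [[0.0015,0,-0.0079],[0,-0.0077,0.0005],1],
  [[0.0014,0,-0.0079],[0,-0.0077,0],1],
  [[0.0014,0,-0.0079],[0,-0.0077,0],1],
  [[0.001,0,-0.006],[0,-0.006,0],1],
  [[0,0,0],[0,0,0],1],
])

```text
time: 27.25
tool_pos: [522.8, 98.4, 121.8]
tcp_rot: [-179.9, -14.0, -3.7]
ft_force: [-0.7, -0.4, -1.6]
finger_gap: 10.1
```

Run:
```python
from h import *
barat(); q=rows(*hang(22,187,13,88),6,1);  rows(*hang(21,165,12,88),4,1,*q)
```

```text
bar cab [-20.   88.7 189. ] tcp [522.8  98.4 121.8] [-179.9  -14.    -3.7] ft [-0.7 -0.4 -1.6]
step mm 6.8 deg 0.2
[[0.0066, 0.0001, 0.0016], [-0.0003, -0.003, 0.0003], 1],[[0.0066, 0.0001, 0.0015], [-0.0003, -0.003, 0.0003], 1],[[0.0066, 0.0001, 0.0015], [-0.0003, -0.003, 0.0003], 1],[[0.0066, 0.0001, 0.0015], [-0.0003, -0.003, 0.0003], 1],[[0.0066, 0.0001, 0.0015], [-0.0003, -0.003, 0.0003], 1],[[0.0066, 0.0001, 0.0015], [-0.0003, -0.003, 0.0003], 1],
step mm 4.9 deg 0.2
[[-0.0016, 0.0, 0.0047], [0.0, -0.0044, -0.0], 1],[[-0.0016, 0.0, 0.0047], [0.0, -0.0044, -0.0], 1],[[-0.0016, 0.0, 0.0047], [0.0, -0.0044, -0.0], 1],[[-0.0016, 0.0, 0.0047], [0.0, -0.0044, -0.0], 1],
```

Emit:
play_rows([
  [[0.0055,0,0.0015],[0,-0.003,0],1],
  [[0.0066,0,0.0015],[0,-0.003,0],1],
  [[0.0066,0,0.0015],[0,-0.003,0],1],
  [[0.0066,0,0.0015],[0,-0.003,0],1],
  [[0.0066,0,0.0015],[0,-0.003,0],1],
  [[0.005,0,0.001],[0,-0.002,0],1],
  [[0,0,0],[0,0,0],1],
])

```text
time: 28.12
tool_pos: [562.9, 95.6, 120.5]
tcp_rot: [-179.9, -12.9, -3.7]
ft_force: [0.0, -0.3, -0.8]
finger_gap: 10.2
```

Run:
```python
from h import *
barat(); rows(*hang(22,187,13,88),1,1);  rows(*hang(21,165,12,88),5,1)
t=eyes.snapshot("top")[:,:,::-1]; s=eyes.snapshot("scene")[:,:,::-1]
a=crop("top",280,135,80,80,5,"x.png",t); b=crop("scene",280,135,80,80,5,"y.png",s)
cv2.imwrite("pics/a9.png",np.hstack([a,b]))
```

```text
bar cab [ 21.5  88.6 184.9] tcp [562.9  95.6 120.5] [-179.9  -12.9   -3.7] ft [ 0.  -0.3 -0.8]
step mm 1.9 deg 0.2
[[0.001, 0.0004, -0.0016], [-0.0013, 0.0022, 0.0017], 1],
step mm 3.6 deg 0.2
[[-0.0011, 0.0001, 0.0034], [-0.0003, -0.003, 0.0003], 1],[[-0.0011, 0.0001, 0.0034], [-0.0003, -0.003, 0.0003], 1],[[-0.0011, 0.0001, 0.0034], [-0.0003, -0.003, 0.0003], 1],[[-0.001, 0.0001, 0.0034], [-0.0003, -0.003, 0.0003], 1],[[-0.001, 0.0001, 0.0034], [-0.0003, -0.003, 0.0003], 1],
```

View pics/a9.png

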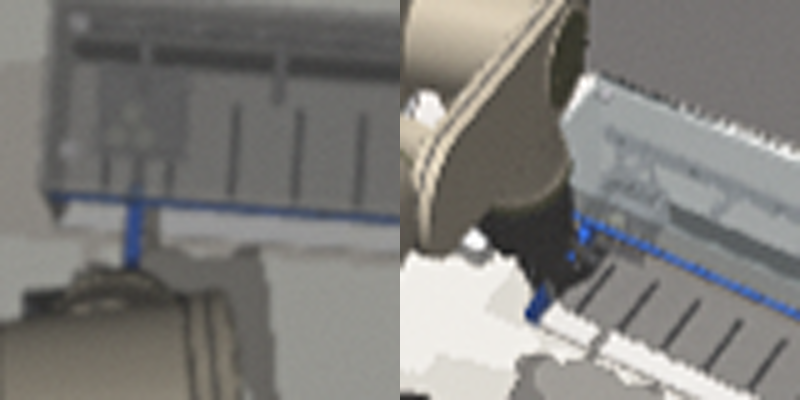

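The cup is inside under the roof at crop (143,110), straddling hook 1 at x≈146, with the balls in it and no contact force. Lower it onto the hook.

Emit:
play_rows([
  [[0,0,0.0034],[0,-0.003,0],1],
  [[-0.001,0,0.0034],[0,-0.003,0],1],
  [[-0.001,0,0.0034],[0,-0.003,0],1],
  [[-0.001,0,0.0034],[0,-0.003,0],1],
  [[0,0,0],[0,0,0],1],
])

```text
time: 28.85
tool_pos: [561.7, 95.8, 105.1]
tcp_rot: [-180.0, -12.1, -3.7]
ft_force: [0.3, -0.1, -0.6]
finger_gap: 10.1
```

Run:
```python
from h import *
barat(); rows(*hang(20.5,165,13,88),2,1)
```

```text
bar cab [ 21.2  88.7 167.6] tcp [561.7  95.8 105.1] [-180.   -12.1   -3.7] ft [ 0.3 -0.1 -0.6]
step mm 2.4 deg 0.5
[[-0.0003, 0.0002, 0.0024], [-0.0006, 0.0079, 0.0011], 1],[[-0.0004, 0.0002, 0.0024], [-0.0006, 0.0079, 0.0011], 1],
```

Emit:
play_rows([
  [[0,0,0.002],[0,0,0],1],
  [[0,0,0.001],[0,0,0],1],
  [[0,0,0],[0,0,0],1],
])

```text
time: 29.22
tool_pos: [562.7, 95.8, 102.4]
tcp_rot: [-179.9, -12.1, -3.7]
ft_force: [0.1, 0.5, -0.7]
finger_gap: 9.7
```

Run:
```python
from h import *
barat()
```

```text
bar cab [ 22.1  88.8 165. ] tcp [562.7  95.8 102.4] [-179.9  -12.1   -3.7] ft [ 0.1  0.5 -0.7]
```

Emit:
play_rows([
  [[-0.001,0,0.002],[0,0,0],1],
  [[0,0,0.001],[0,0,0],1],
  [[0,0,0],[0,0,0],1],
])

```text
time: 29.6
tool_pos: [563.2, 95.9, 100.1]
tcp_rot: [-179.9, -12.3, -3.7]
ft_force: [-0.7, -0.2, 1.2]
finger_gap: 10.3
```

Run:
```python
from h import *
barat(); print(r.sense()["wrist_torque"])
```

```text
bar cab [ 22.5  88.9 163. ] tcp [563.2  95.9 100.1] [-179.9  -12.3   -3.7] ft [-0.7 -0.2  1.2]
[ 0.   0.1 -0. ]
```

Force now reads +1.2 N, so the bar is resting on the hook. Release.

Emit:
play_rows([
  [[0,0,0],[0,0,0],0.8],
  [[0,0,0],[0,0,0],0.7],
  [[0,0,0],[0,0,0],0.6],
  [[0,0,0],[0,0,0],0.55],
  [[0,0,0],[0,0,0],0.55],
])

```text
time: 30.22
tool_pos: [563.2, 95.9, 100.1]
tcp_rot: [-179.9, -12.3, -3.7]
ft_force: [-0.5, -0.1, -0.1]
finger_gap: 38.2
```

Emit:
play_rows([
  [[0,0,-0.01],[0,0,0],0.55],
  [[0,0,-0.02],[0,0,0],0.55],
  [[0,0,-0.025],[0,0,0],0.55],
  [[-0.005,0,-0.025],[0,0,0],0.55],
  [[-0.015,0,-0.03],[0,0,0],0.55],
  [[-0.025,0,-0.03],[0,0,0],0.55],
  [[-0.03,0,-0.02],[0,0,0],0.4],
  [[0,0,0],[0,0,0],0.3],
])

```text
time: 31.22
tool_pos: [453.2, 102.8, 251.0]
tcp_rot: [-179.8, -12.5, -3.7]
ft_force: [0.1, -0.4, 0.8]
finger_gap: 59.8
```

Run:
```python
from h import *
barat()
t=eyes.snapshot("top")[:,:,::-1]; s=eyes.snapshot("scene")[:,:,::-1]
cv2.imwrite("pics/top10.png",t); cv2.imwrite("pics/scene10.png",s)
a=crop("top",280,135,133,133,3,"x.png",t); b=crop("scene",270,135,133,133,3,"y.png",s)
cv2.imwrite("pics/a10.png",np.hstack([a,b]))
```

```text
bar cab [-88.1  88.4 314.6] tcp [453.2 102.8 251. ] [-179.8  -12.5   -3.7] ft [ 0.1 -0.4  0.8]
```

View pics/a10.png

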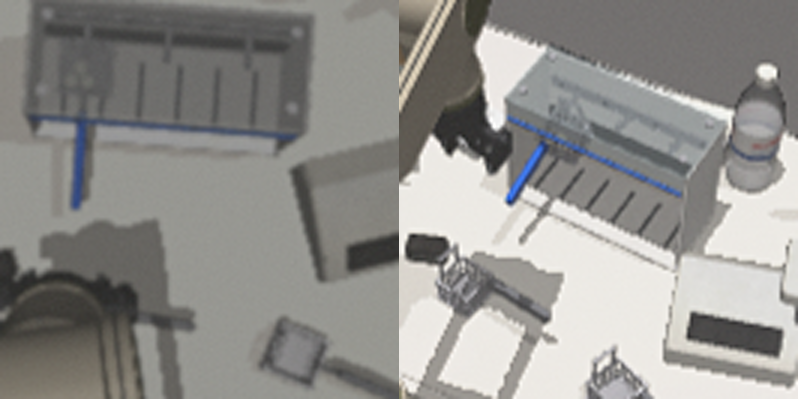

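Blue hangs on hook 1 with three balls in it. Grey 2 has been knocked: its cup is now at top pixel (378,252), before (381,246). One composite with both greys enlarged to measure them, after moving the arm clear upward towards the middle.

Run:
```python
from h import *
t=cv2.imread("pics/top10.png"); t0=cv2.imread("pics/top0.png"); s=cv2.imread("pics/scene10.png")
def g(im,x,y,w,h,f=5):
    a=cv2.resize(im[y:y+h,x:x+w],None,fx=f,fy=f,interpolation=cv2.INTER_CUBIC)
    a=np.clip(a.astype(float)*1.0,0,255).astype(np.uint8)
    for k in range(0,w,10): cv2.line(a,(k*f,0),(k*f,6),(0,0,255),1); cv2.putText(a,str(x+k),(k*f,16),0,.32,(0,0,255),1)
    for k in range(0,h,10): cv2.line(a,(0,k*f),(6,k*f),(0,0,255),1); cv2.putText(a,str(y+k),(8,k*f+4),0,.32,(0,0,255),1)
    return a
A=np.hstack([g(s,275,205,79,58),g(s,328,240,79,58)])
B=np.hstack([g(t0,285,218,79,40),g(t,363,238,79,40)])
cv2.imwrite("pics/a11.png",np.vstack([A,B]))
```

```text
(no output)
```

View pics/a11.png

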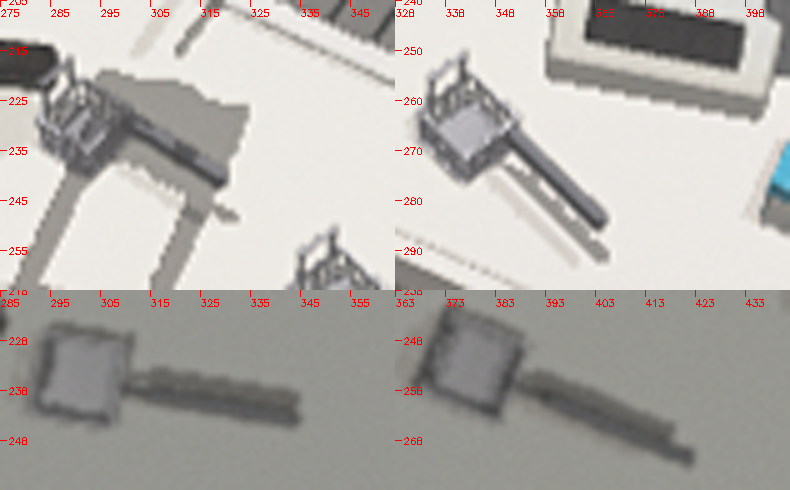

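Darker bands are the handles. Grey 1 (top): (311,237.4) to (344.8,243.5). Grey 2 (top): (388,256.4) to (422.4,271.4). Triangulate against the scene ends.

Run:
```python
from h import *
for nm,st,sc in(("g1",((311,237.4),(344.8,243.5)),((300,228.6),(319.6,241))),("g2",((388,256.4),(422.4,271.4)),((351.4,267.4),(369.4,284.4)))):
    W=[]
    for a,b in zip(st,sc): w,e=tri(b,a); W.append(onz("top",a,80)); print(nm,"tri",w,e,"top z80",W[-1])
    v=W[0]-W[1]; u=v/np.linalg.norm(v); print(" len",np.linalg.norm(v),"yaw",np.degrees(np.arctan2(v[1],v[0])),"grip -121 from end",W[1]+u*34,"from mid",(W[0]+W[1])/2-u*21)
```

```text
g1 tri [416.1  73.   56.2] 8.968595893039435 top z80 [414.5  76.8  80. ]
g1 tri [393.9 -39.1  66.6] 0.9892492717649374 top z80 [394.6 -38.5  80. ]
 len 117.00476901575234 yaw 80.22833453580462 grip -121 from end [400.4  -5.   80. ] from mid [401.   -1.6  80. ]
g2 tri [ 352.2 -199.1   37.3] 12.516295236162872 top z80 [ 352.  -185.8   80. ]
g2 tri [ 300.8 -305.1   69. ] 1.192753743840356 top z80 [ 302.2 -302.7   80. ]
 len 127.05913599202066 yaw 66.93855094914063 grip -121 from end [ 315.6 -271.4   80. ] from mid [ 318.9 -263.6   80. ]
```

Run:
```python
from h import *
rows([400.2,-5.3,160],tool(79.8),14,0.3)
```

```text
step mm 10.7 deg 6.0
[[-0.0046, 0.0079, 0.0055], [0.0112, -0.0127, -0.1037], 0.3],[[-0.0054, 0.0075, 0.0055], [0.0112, -0.0127, -0.1037], 0.3],[[-0.006, 0.007, 0.0055], [0.0112, -0.0127, -0.1037], 0.3],[[-0.0067, 0.0064, 0.0055], [0.0112, -0.0127, -0.1037], 0.3],[[-0.0072, 0.0057, 0.0055], [0.0112, -0.0127, -0.1037], 0.3],[[-0.0077, 0.005, 0.0055], [0.0112, -0.0127, -0.1037], 0.3],[[-0.0081, 0.0042, 0.0056], [0.0112, -0.0127, -0.1037], 0.3],[[-0.0084, 0.0034, 0.0056], [0.0112, -0.0127, -0.1037], 0.3],[[-0.0087, 0.0026, 0.0057], [0.0112, -0.0127, -0.1037], 0.3],[[-0.0088, 0.0018, 0.0058], [0.0112, -0.0127, -0.1037], 0.3],[[-0.0089, 0.0009, 0.0059], [0.0112, -0.0127, -0.1037], 0.3],[[-0.0089, 0.0001, 0.006], [0.0112, -0.0127, -0.1037], 0.3],[[-0.0088, -0.0008, 0.0061], [0.0112, -0.0127, -0.1037], 0.3],[[-0.0085, -0.0016, 0.0063], [0.0112, -0.0127, -0.1037], 0.3],
```

Emit:
play_rows([
  [[-0.0046,0.0079,0.0055],[0.0112,-0.0127,-0.1037],0.3],
  [[-0.0054,0.0075,0.0055],[0.0112,-0.0127,-0.1037],0.3],
  [[-0.006,0.007,0.0055],[0.0112,-0.0127,-0.1037],0.3],
  [[-0.0067,0.0064,0.0055],[0.0112,-0.0127,-0.1037],0.3],
  [[-0.0072,0.0057,0.0055],[0.0112,-0.0127,-0.1037],0.3],
  [[-0.0077,0.005,0.0055],[0.0112,-0.0127,-0.1037],0.3],
  [[-0.0081,0.0042,0.0056],[0.0112,-0.0127,-0.1037],0.3],
  [[-0.0084,0.0034,0.0056],[0.0112,-0.0127,-0.1037],0.3],
])

```text
time: 32.33
tool_pos: [424.6, 37.2, 190.1]
tcp_rot: [178.2, -4.6, 45.6]
ft_force: [-0.5, -0.8, 0.5]
finger_gap: 59.8
```

Emit:
play_rows([
  [[-0.0087,0.0026,0.0057],[0.0112,-0.0127,-0.1037],0.3],
  [[-0.0088,0.0018,0.0058],[0.0112,-0.0127,-0.1037],0.3],
  [[-0.0089,0.0009,0.0059],[0.0112,-0.0127,-0.1037],0.3],
  [[-0.0089,0,0.006],[0.0112,-0.0127,-0.1037],0.3],
  [[-0.006,0,0.006],[0.008,-0.009,-0.07],0.3],
  [[0,0,0],[0,0,0],0.3],
])

```text
time: 33.08
tool_pos: [406.8, -2.9, 151.0]
tcp_rot: [-179.2, -0.4, 74.1]
ft_force: [-0.4, 0.6, -0.0]
finger_gap: 59.9
```

Run:
```python
from h import *
p,R=now(); print(p,R.as_euler("xyz",True))
rows([400.2,-5.3,150],tool(79.8),2,0.3)
```

```text
[406.8  -2.9 151. ] [-179.2   -0.4   74.1]
step mm 3.5 deg 2.9
[[-0.002, -0.0028, 0.0005], [-0.0067, -0.004, -0.0497], 0.3],[[-0.0019, -0.0029, 0.0005], [-0.0067, -0.004, -0.0497], 0.3],
```

Emit:
play_rows([
  [[-0.002,-0.0028,0.0005],[-0.0067,-0.004,-0.049],0.3],
  [[-0.002,-0.0029,0.0005],[-0.0067,-0.004,-0.049],0.3],
  [[0,0,0.01],[0,0,0],0.3],
  [[0,0,0.015],[0,0,0],0.3],
  [[0,0,0.012],[0,0,0],0.3],
  [[0,0,0],[0,0,0],0.3],
])

```text
time: 33.83
tool_pos: [400.2, -5.0, 108.3]
tcp_rot: [-179.8, -0.1, 79.3]
ft_force: [0.5, -0.3, -0.1]
finger_gap: 59.7
```

Run:
```python
from h import *
p,R=now(); print(p,R.as_euler("xyz",True))
rows([400.2,-5.3,51],tool(79.8),5,0.3)
```

```text
[400.2  -5.  108.3] [-179.8   -0.1   79.3]
step mm 11.5 deg 0.1
[[-0.0001, 0.0001, 0.0115], [-0.0007, -0.0002, -0.0018], 0.3],[[-0.0001, 0.0, 0.0115], [-0.0007, -0.0002, -0.0018], 0.3],[[-0.0001, 0.0, 0.0115], [-0.0007, -0.0002, -0.0018], 0.3],[[-0.0001, 0.0, 0.0115], [-0.0007, -0.0002, -0.0018], 0.3],[[-0.0001, 0.0, 0.0115], [-0.0007, -0.0002, -0.0018], 0.3],
```

Emit:
play_rows([
  [[0,0,0.0115],[0,0,-0.002],0.3],
  [[0,0,0.0115],[0,0,-0.002],0.3],
  [[0,0,0.0115],[0,0,-0.002],0.3],
  [[0,0,0.0115],[0,0,-0.002],0.3],
  [[0,0,0.008],[0,0,0],0.3],
  [[0,0,0],[0,0,0],0.3],
])

```text
time: 34.58
tool_pos: [399.9, -4.9, 50.3]
tcp_rot: [-179.8, -0.1, 79.7]
ft_force: [0.2, 0.0, -0.9]
finger_gap: 59.8
```

Emit:
play_rows([
  [[0,0,0],[0,0,0],0.7],
  [[0,0,0],[0,0,0],1],
  [[0,0,0],[0,0,0],1],
  [[0,0,0],[0,0,0],1],
  [[0,0,0],[0,0,0],1],
  [[0,0,0],[0,0,0],1],
], force=60)

```text
time: 35.33
tool_pos: [400.9, -5.0, 51.7]
tcp_rot: [-179.9, -0.1, 79.8]
ft_force: [-0.0, -0.7, -1.4]
finger_gap: 9.6
```

Emit:
play_rows([
  [[0,0,-0.01],[0,0,0],1],
  [[0,0,-0.02],[0,0,0],1],
  [[0,0,-0.025],[0,0,0],1],
  [[0,0,-0.025],[0,0,0],1],
  [[0,0,-0.015],[0,0,0],1],
  [[0,0,0],[0,0,0],1],
])

```text
time: 36.08
tool_pos: [400.8, -5.4, 151.6]
tcp_rot: [-179.9, -0.0, 79.8]
ft_force: [-0.8, 0.7, -1.1]
finger_gap: 10.0
```

Run:
```python
from h import *
s=r.sense();p,R=now(); print(p,R.as_euler("xyz",True),s["ft_force"],s["wrist_torque"],s["joint_pos"])
S=hang(-105,215,16,0); print(S[0]); rows(*S,14,1)
```

```text
[400.8  -5.4 151.6] [-179.9   -0.    79.8] [-0.8  0.7 -1.1] [-0.1  0.1 -0. ] [ -8.1 -23.4 119.1   0.   84.4   2.1]
[434.5  15.6 143.2]
step mm 2.9 deg 6.1
[[0.0019, 0.0021, 0.0006], [-0.0147, 0.0163, 0.1034], 1],[[0.0021, 0.0019, 0.0007], [-0.0147, 0.0163, 0.1034], 1],[[0.0023, 0.0017, 0.0007], [-0.0147, 0.0163, 0.1034], 1],[[0.0024, 0.0014, 0.0008], [-0.0147, 0.0163, 0.1034], 1],[[0.0025, 0.0011, 0.0008], [-0.0147, 0.0163, 0.1034], 1],[[0.0026, 0.0009, 0.0009], [-0.0147, 0.0163, 0.1034], 1],[[0.0027, 0.0006, 0.001], [-0.0147, 0.0163, 0.1034], 1],[[0.0027, 0.0003, 0.001], [-0.0147, 0.0163, 0.1034], 1],[[0.0027, -0.0, 0.0011], [-0.0147, 0.0163, 0.1034], 1],[[0.0027, -0.0003, 0.0011], [-0.0147, 0.0163, 0.1034], 1],[[0.0026, -0.0006, 0.0011], [-0.0147, 0.0163, 0.1034], 1],[[0.0025, -0.0009, 0.0012], [-0.0147, 0.0163, 0.1034], 1],[[0.0024, -0.0012, 0.0012], [-0.0147, 0.0163, 0.1034], 1],[[0.0022, -0.0014, 0.0012], [-0.0147, 0.0163, 0.1034], 1],
```

Rotating here would sweep the cup into the hanging blue handle, so lift another 50 mm first.

Emit:
play_rows([
  [[0,0,-0.015],[0,0,0],1],
  [[0,0,-0.02],[0,0,0],1],
  [[0,0,-0.015],[0,0,0],1],
])

```text
time: 36.45
tool_pos: [398.8, -5.2, 201.0]
tcp_rot: [-179.6, -0.0, 79.7]
ft_force: [-0.9, -0.4, -1.0]
finger_gap: 10.0
```

Emit:
play_rows([
  [[0.0019,0.0021,0],[-0.0147,0.0163,0.1034],1],
  [[0.0021,0.0019,0],[-0.0147,0.0163,0.1034],1],
  [[0.0023,0.0017,0],[-0.0147,0.0163,0.1034],1],
  [[0.0024,0.0014,0],[-0.0147,0.0163,0.1034],1],
  [[0.0025,0.0011,0],[-0.0147,0.0163,0.1034],1],
  [[0.0026,0.001,0],[-0.0147,0.0163,0.1034],1],
  [[0.0027,0.0006,0],[-0.0147,0.0163,0.1034],1],
  [[0.0027,0.0003,0],[-0.0147,0.0163,0.1034],1],
])

```text
time: 37.45
tool_pos: [418.0, 6.5, 204.7]
tcp_rot: [177.4, -9.1, 30.9]
ft_force: [0.1, -0.9, -1.0]
finger_gap: 9.7
```

Run:
```python
from h import *
barat(); rows(*hang(-105,255,16,0),5,1)
```

```text
bar cab [-139.3   71.9  259.9] tcp [418.    6.5 204.7] [177.4  -9.1  30.9] ft [ 0.1 -0.9 -1. ]
step mm 5.7 deg 7.0
[[0.003, -0.0001, 0.0048], [-0.0175, 0.0205, 0.1188], 1],[[0.0029, -0.0005, 0.0049], [-0.0175, 0.0205, 0.1188], 1],[[0.0027, -0.0009, 0.0049], [-0.0175, 0.0205, 0.1188], 1],[[0.0025, -0.0013, 0.005], [-0.0175, 0.0205, 0.1188], 1],[[0.0022, -0.0017, 0.005], [-0.0175, 0.0205, 0.1188], 1],
```

Emit:
play_rows([
  [[0.003,0,0.0045],[-0.0175,0.0205,0.1188],1],
  [[0.003,-0.0005,0.0045],[-0.0175,0.0205,0.1188],1],
  [[0.0027,-0.001,0.0045],[-0.0175,0.0205,0.1188],1],
  [[0.0025,-0.0013,0.0045],[-0.0175,0.0205,0.1188],1],
  [[0.001,-0.001,0.003],[-0.011,0.012,0.07],1],
  [[0,0,0],[0,0,0],1],
])

```text
time: 38.2
tool_pos: [431.5, 15.1, 185.8]
tcp_rot: [179.8, -15.4, -2.0]
ft_force: [0.1, 0.8, -1.4]
finger_gap: 9.9
```

Run:
```python
from h import *
barat(); q=rows(*hang(-105,215,16,0),3,1); rows(*hang(-82,150,16,0),5,1,*q)
t=eyes.snapshot("top")[:,:,::-1]; cv2.imwrite("pics/top12.png",t)
# balls-like / cup brightness: print the basket outline vs prediction
p,R=now()
g=cv2.cvtColor(t,cv2.COLOR_BGR2GRAY).astype(int)
def bp(x,y,z): return p+R.apply([x+D,-y,-(z-ZB)])
for nm,q in(("bar",(28,0,82)),("h start",(-45,0,83)),("rim+x",(31,0,44)),("rim-x",(-31,0,44)),("rim+y",(0,31,44)),("rim-y",(0,-31,44))): print(nm,proj("top",bp(*q)))
u,v=proj("top",bp(0,0,0)).round().astype(int); print(u,v); print(g[v-18:v+30,u-1:u+2].mean(1).round().astype(int).tolist()); print(g[v-1:v+2,u-16:u+17].mean(0).round().astype(int).tolist())
```

```text
bar cab [-107.4    3.6  256.3] tcp [431.5  15.1 185.8] [179.8 -15.4  -2. ] ft [ 0.1  0.8 -1.4]
step mm 14.2 deg 0.6
[[-0.0028, -0.0002, 0.014], [-0.0016, 0.0033, 0.0099], 1],[[-0.0029, -0.0002, 0.014], [-0.0016, 0.0033, 0.0099], 1],[[-0.0029, -0.0002, 0.0139], [-0.0016, 0.0033, 0.0099], 1],
step mm 13.8 deg 0.0
[[0.0008, -0.0, 0.0138], [0.0, 0.0, 0.0], 1],[[0.0008, -0.0, 0.0138], [0.0, 0.0, 0.0], 1],[[0.0008, -0.0, 0.0138], [0.0, 0.0, 0.0], 1],[[0.0008, -0.0, 0.0138], [0.0, 0.0, 0.0], 1],[[0.0008, -0.0, 0.0138], [0.0, 0.0, 0.0], 1],
bar [333.2 188.2]
h start [332.  211.9]
rim+x [332.9 185.1]
rim-x [331.9 204.7]
rim+y [322.4 194.5]
rim-y [342.3 195.4]
332 192
[114, 109, 87, 89, 130, 151, 148, 121, 99, 94, 96, 106, 98, 93, 109, 110, 109, 113, 116, 118, 122, 120, 121, 118, 120, 120, 121, 113, 90, 76, 96, 98, 91, 89, 88, 90, 87, 76, 73, 79, 83, 83, 82, 82, 81, 82, 82, 81]
[135, 134, 135, 134, 136, 132, 120, 106, 98, 111, 117, 115, 114, 114, 114, 112, 116, 119, 121, 122, 120, 114, 110, 113, 112, 115, 111, 138, 150, 150, 149, 150, 149]
```

Emit:
play_rows([
  [[-0.003,0,0.012],[-0.0016,0.0033,0.01],1],
  [[-0.003,0,0.013],[-0.0016,0.0033,0.01],1],
  [[-0.003,0,0.013],[-0.0016,0.0033,0.01],1],
  [[0.001,0,0.0138],[0,0,0],1],
  [[0.001,0,0.0138],[0,0,0],1],
  [[0.001,0,0.0138],[0,0,0],1],
  [[0.001,0,0.0138],[0,0,0],1],
  [[0,0,0.005],[0,0,0],1],
])

```text
time: 39.25
tool_pos: [453.4, 13.0, 81.5]
tcp_rot: [180.0, -15.8, -3.7]
ft_force: [0.5, 0.1, -1.0]
finger_gap: 9.9
```

```bash
sed -i 's/D=121; ZB=50/D=123; ZB=51/' h.py
python3 - <<'E'
from h import *
barat(); q=rows(*hang(-20,150,16,0),6,1)
E
```

```text
bar cab [-83.6  -1.1 152.6] tcp [453.4  13.   81.5] [180.  -15.8  -3.7] ft [ 0.5  0.1 -1. ]
step mm 10.6 deg 0.0
[[0.0101, -0.0002, 0.0034], [0.0, 0.0005, 0.0002], 1],[[0.0101, -0.0002, 0.0034], [0.0, 0.0005, 0.0002], 1],[[0.0101, -0.0002, 0.0034], [0.0, 0.0005, 0.0002], 1],[[0.0101, -0.0002, 0.0034], [0.0, 0.0005, 0.0002], 1],[[0.0101, -0.0002, 0.0034], [0.0, 0.0005, 0.0002], 1],[[0.0101, -0.0002, 0.0034], [0.0, 0.0005, 0.0002], 1],
```

Emit:
play_rows([
  [[0.009,0,0.003],[0,0,0],1],
  [[0.0101,0,0.003],[0,0,0],1],
  [[0.0101,0,0.003],[0,0,0],1],
  [[0.0101,0,0.003],[0,0,0],1],
  [[0.0101,0,0.003],[0,0,0],1],
  [[0.008,0,0.0025],[0,0,0],1],
  [[0,0,0],[0,0,0],1],
])

```text
time: 40.12
tool_pos: [515.4, 8.9, 78.4]
tcp_rot: [180.0, -15.7, -3.7]
ft_force: [0.4, 0.3, -1.0]
finger_gap: 9.8
```

Run:
```python
from h import *
barat(); q=rows(*hang(-20,187,14,0),5,1)
```

```text
bar cab [-21.3  -1.  149.2] tcp [515.4   8.9  78.4] [180.  -15.7  -3.7] ft [ 0.4  0.3 -1. ]
step mm 8.4 deg 0.3
[[0.0021, -0.0002, -0.0081], [0.0, -0.0061, 0.0003], 1],[[0.0021, -0.0003, -0.0081], [0.0, -0.0061, 0.0003], 1],[[0.002, -0.0003, -0.0082], [0.0, -0.0061, 0.0003], 1],[[0.002, -0.0003, -0.0082], [0.0, -0.0061, 0.0003], 1],[[0.0019, -0.0003, -0.0082], [0.0, -0.0061, 0.0003], 1],
```

Emit:
play_rows([
  [[0.002,0,-0.008],[0,-0.006,0],1],
  [[0.002,0,-0.008],[0,-0.006,0],1],
  [[0.002,0,-0.008],[0,-0.006,0],1],
  [[0.002,0,-0.008],[0,-0.006,0],1],
  [[0.001,-0.001,-0.006],[0,-0.006,0],1],
  [[0,0,0],[0,0,0],1],
])

```text
time: 40.88
tool_pos: [514.4, 10.1, 121.5]
tcp_rot: [180.0, -14.0, -3.7]
ft_force: [-0.2, 0.1, -2.0]
finger_gap: 9.6
```

Emit:
play_rows([
  [[0.0055,0,0.001],[0,-0.003,0],1],
  [[0.0066,0,0.001],[0,-0.003,0],1],
  [[0.0066,0,0.001],[0,-0.003,0],1],
  [[0.0066,0,0.001],[0,-0.003,0],1],
  [[0.0066,0,0.001],[0,-0.003,0],1],
  [[0,0,0],[0,0,0],1],
])

```text
time: 41.62
tool_pos: [548.4, 7.9, 122.9]
tcp_rot: [180.0, -13.0, -3.7]
ft_force: [0.2, 1.0, -1.0]
finger_gap: 10.1
```

Run:
```python
from h import *
barat(); rows(*hang(22,187,13,0),2,1)
```

```text
bar cab [ 15.    0.1 187. ] tcp [548.4   7.9 122.9] [180.  -13.   -3.7] ft [ 0.2  1.  -1. ]
step mm 3.5 deg 0.0
[[0.0034, -0.0001, 0.0008], [0.0, 0.0003, 0.0008], 1],[[0.0034, -0.0001, 0.0008], [0.0, 0.0003, 0.0008], 1],
```

Emit:
play_rows([
  [[0.0035,0,0.001],[0,0,0],1],
  [[0.0034,0,0.001],[0,0,0],1],
  [[0,0,0],[0,0,0],1],
  [[-0.001,0,0.0034],[0,-0.003,0],1],
  [[-0.001,0,0.0034],[0,-0.003,0],1],
  [[-0.001,0,0.0034],[0,-0.003,0],1],
  [[-0.001,0,0.0034],[0,-0.003,0],1],
  [[0,0,0],[0,0,0],1],
])

```text
time: 42.62
tool_pos: [554.6, 7.5, 107.0]
tcp_rot: [180.0, -12.2, -3.7]
ft_force: [-0.4, 0.0, -1.2]
finger_gap: 10.0
```

Run:
```python
from h import *
barat(); rows(*hang(21,164,13,0),3,1)
```

```text
bar cab [ 22.    0.2 169.2] tcp [554.6   7.5 107. ] [180.  -12.2  -3.7] ft [-0.4  0.  -1.2]
step mm 2.4 deg 0.3
[[-0.0005, -0.0, 0.0023], [0.0, 0.0046, 0.0005], 1],[[-0.0005, -0.0, 0.0023], [0.0, 0.0046, 0.0005], 1],[[-0.0006, -0.0, 0.0023], [0.0, 0.0046, 0.0005], 1],
```

Emit:
play_rows([
  [[-0.0005,0,0.002],[0,0,0],1],
  [[-0.0005,0,0.002],[0,0,0],1],
  [[0,0,0.0015],[0,0,0],1],
  [[0,0,0],[0,0,0],1],
])

```text
time: 43.12
tool_pos: [555.5, 7.5, 101.9]
tcp_rot: [180.0, -12.3, -3.7]
ft_force: [-1.0, -0.2, 0.4]
finger_gap: 10.0
```

Run:
```python
from h import *
barat(); print(r.sense()["wrist_torque"])
```

```text
bar cab [ 22.7   0.2 164.3] tcp [555.5   7.5 101.9] [180.  -12.3  -3.7] ft [-1.  -0.2  0.4]
[0.  0.1 0. ]
```

Emit:
play_rows([
  [[0,0,0.0015],[0,0,0],1],
  [[0,0,0],[0,0,0],1],
  [[0,0,0],[0,0,0],0.8],
  [[0,0,0],[0,0,0],0.7],
  [[0,0,0],[0,0,0],0.6],
  [[0,0,0],[0,0,0],0.55],
  [[0,0,0],[0,0,0],0.55],
])

```text
time: 44.0
tool_pos: [555.7, 7.5, 100.3]
tcp_rot: [180.0, -12.3, -3.7]
ft_force: [1.2, 0.2, -0.2]
finger_gap: 38.6
```

Emit:
play_rows([
  [[0,0,-0.01],[0,0,0],0.55],
  [[0,0,-0.02],[0,0,0],0.55],
  [[0,0,-0.025],[0,0,0],0.55],
  [[-0.005,0,-0.025],[0,0,0],0.55],
  [[-0.015,0,-0.03],[0,0,0],0.55],
  [[-0.025,0,-0.03],[0,0,0],0.55],
  [[-0.03,0,-0.02],[0,0,0],0.4],
  [[-0.02,0,0],[0,0,0],0.3],
])

```text
time: 45.0
tool_pos: [426.0, 15.8, 247.0]
tcp_rot: [180.0, -12.6, -3.7]
ft_force: [-0.2, -0.0, -0.0]
finger_gap: 60.3
```

Run:
```python
from h import *
p,R=now(); print(p,R.as_euler("xyz",True))
t=eyes.snapshot("top")[:,:,::-1]; cv2.imwrite("pics/top13.png",t); s=eyes.snapshot("scene")[:,:,::-1]; cv2.imwrite("pics/scene13.png",s)
# change of grey2 against top10 / scene10
for n,im,b in(("top",t,(363,238,440,280)),("scene",s,(330,245,400,297))):
    o=cv2.imread(f"pics/{n}10.png"); x0,y0,x1,y1=b; d=cv2.absdiff(im,o)[y0:y1,x0:x1].max(2); print(n,"diff>40:",(d>40).sum())
rows([315.1,-272.9,180],tool(66.4),16,0.3)
```

```text
[426.   15.8 247. ] [180.  -12.6  -3.7]
top diff>40: 172
scene diff>40: 50
step mm 19.8 deg 4.4
[[-0.0065, 0.0185, 0.0028], [0.0083, -0.0118, -0.0762], 0.3],[[-0.0078, 0.0179, 0.0027], [0.0083, -0.0118, -0.0762], 0.3],[[-0.0091, 0.0173, 0.0027], [0.0083, -0.0118, -0.0762], 0.3],[[-0.0104, 0.0166, 0.0026], [0.0083, -0.0118, -0.0762], 0.3],[[-0.0116, 0.0158, 0.0026], [0.0083, -0.0118, -0.0762], 0.3],[[-0.0127, 0.0149, 0.0026], [0.0083, -0.0118, -0.0762], 0.3],[[-0.0138, 0.0139, 0.0027], [0.0083, -0.0118, -0.0762], 0.3],[[-0.0148, 0.0128, 0.0027], [0.0083, -0.0118, -0.0762], 0.3],[[-0.0157, 0.0117, 0.0028], [0.0083, -0.0118, -0.0762], 0.3],[[-0.0165, 0.0105, 0.0029], [0.0083, -0.0118, -0.0762], 0.3],[[-0.0172, 0.0092, 0.003], [0.0083, -0.0118, -0.0762], 0.3],[[-0.0178, 0.0079, 0.0032], [0.0083, -0.0118, -0.0762], 0.3],[[-0.0183, 0.0066, 0.0033], [0.0083, -0.0118, -0.0762], 0.3],[[-0.0187, 0.0052, 0.0035], [0.0083, -0.0118, -0.0762], 0.3],[[-0.019, 0.0038, 0.0037], [0.0083, -0.0118, -0.0762], 0.3],[[-0.0192, 0.0023, 0.0039], [0.0083, -0.0118, -0.0762], 0.3],
```

Something differs near grey 2, so I check numerically whether it moved or it is only the arm's shadow, and check the hung handles.

Run:
```python
from h import *
for n,b in(("top",(365,240,425,275)),("scene",(332,247,372,287))):
    o=cv2.imread(f"pics/{n}10.png"); im=cv2.imread(f"pics/{n}13.png"); x0,y0,x1,y1=b
    m=cv2.matchTemplate(im[y0-20:y1+20,x0-25:x1+25],o[y0:y1,x0:x1],cv2.TM_CCOEFF_NORMED); _,v,_,l=cv2.minMaxLoc(m); print(n,"shift",l[0]-25,l[1]-20,"score",v)
    d=cv2.absdiff(im,o).max(2)[y0:y1,x0:x1]; ys,xs=np.where(d>40); print("diff at",xs.min()+x0,xs.max()+x0,ys.min()+y0,ys.max()+y0)
# dark handle end in both views
for n,b,th in(("scene",(345,262,376,292),110),("top",(385,250,430,280),80)):
    for k in("10","13"):
        g=cv2.cvtColor(cv2.imread(f"pics/{n}{k}.png"),cv2.COLOR_BGR2GRAY); x0,y0,x1,y1=b; q=g[y0:y1,x0:x1]; ys,xs=np.where(q<th); i=np.argsort(xs+ys)[-4:]; print(n,k,len(xs),(xs[i].mean()+x0).round(1),(ys[i].mean()+y0).round(1),"mean",xs.mean()+x0,ys.mean()+y0)
# hung grey handle end in the top image: expected
y=np.radians(CY)
for hy in(88,0):
    a=np.radians(15); bx,bz=20,165; x=bx+(-183*np.cos(a)-1*np.sin(a)); z=bz-183*np.sin(a)+np.cos(a)
    w=[*(CO+[np.cos(y)*x-np.sin(y)*hy,np.sin(y)*x+np.cos(y)*hy]),z]; print("handle end exp",proj("top",w),proj("scene",w))
g=cv2.cvtColor(cv2.imread("pics/top13.png"),cv2.COLOR_BGR2GRAY); print(g[185:215,333:341].tolist())
```

```text
top shift 0 0 score 0.8205443024635315
diff at 365 371 258 274
scene shift 0 0 score 0.9831534028053284
diff at 332 336 247 252
scene 10 61 368.0 284.2 mean 355.42622950819674 273.60655737704917
scene 13 61 368.0 284.2 mean 355.55737704918033 273.6885245901639
top 10 8 393.0 258.8 mean 389.875 257.625
top 13 10 393.5 259.0 mean 390.1 257.0
handle end exp [304.9 205. ] [305.4 200.5]
handle end exp [331.2 207. ] [322.7 208.7]
[[83, 76, 89, 122, 133, 135, 135, 134], [83, 79, 102, 127, 136, 135, 136, 134], [82, 89, 123, 140, 143, 145, 145, 143], [81, 96, 134, 150, 152, 148, 149, 149], [82, 96, 136, 149, 150, 149, 150, 149], [82, 96, 135, 151, 150, 149, 149, 148], [79, 97, 135, 150, 150, 149, 151, 151], [82, 105, 139, 150, 149, 150, 149, 151], [91, 123, 145, 152, 150, 149, 148, 148], [95, 134, 152, 150, 149, 151, 149, 148], [94, 136, 151, 151, 148, 150, 150, 149], [95, 135, 150, 148, 150, 152, 148, 149], [92, 133, 149, 151, 149, 150, 148, 148], [94, 133, 150, 149, 149, 149, 149, 151], [94, 135, 150, 152, 150, 150, 150, 149], [95, 138, 151, 151, 149, 148, 149, 148], [96, 134, 149, 151, 150, 150, 149, 151], [96, 136, 151, 152, 149, 149, 149, 151], [111, 141, 149, 150, 149, 149, 148, 148], [129, 146, 150, 149, 150, 148, 148, 150], [133, 150, 150, 150, 149, 150, 149, 149], [139, 150, 149, 150, 149, 149, 150, 149], [146, 150, 149, 151, 150, 149, 151, 149], [149, 151, 149, 150, 149, 150, 150, 148], [151, 151, 150, 150, 149, 149, 149, 151], [150, 151, 149, 149, 150, 149, 149, 149], [149, 150, 150, 149, 149, 150, 150, 148], [150, 150, 151, 149, 148, 150, 150, 150], [149, 150, 150, 150, 150, 149, 151, 149], [150, 150, 148, 150, 149, 149, 149, 150]]
```

Grey 2 has not moved (the difference was shadow at the crop's edge). Grey 1's handle ends at about row 205, against 207 expected for a hung basket. On to grey 2.

Emit:
play_rows([
  [[-0.0065,0.0185,0.003],[0.0083,-0.0118,-0.0762],0.3],
  [[-0.0078,0.0179,0.003],[0.0083,-0.0118,-0.0762],0.3],
  [[-0.0091,0.0173,0.003],[0.0083,-0.0118,-0.0762],0.3],
  [[-0.0104,0.0166,0.0026],[0.0083,-0.0118,-0.0762],0.3],
  [[-0.0116,0.0158,0.0026],[0.0083,-0.0118,-0.0762],0.3],
  [[-0.0127,0.0149,0.0026],[0.0083,-0.0118,-0.0762],0.3],
  [[-0.0138,0.0139,0.0027],[0.0083,-0.0118,-0.0762],0.3],
  [[-0.0148,0.0128,0.0027],[0.0083,-0.0118,-0.0762],0.3],
])

```text
time: 46.1
tool_pos: [374.2, -133.9, 213.9]
tcp_rot: [177.8, -6.3, 32.9]
ft_force: [0.2, 0.4, 0.3]
finger_gap: 59.9
```

Emit:
play_rows([
  [[-0.0157,0.0117,0.0028],[0.0083,-0.0118,-0.0762],0.3],
  [[-0.0165,0.0105,0.0029],[0.0083,-0.0118,-0.0762],0.3],
  [[-0.0172,0.0092,0.003],[0.0083,-0.0118,-0.0762],0.3],
  [[-0.0178,0.0079,0.0032],[0.0083,-0.0118,-0.0762],0.3],
  [[-0.0183,0.0066,0.0033],[0.0083,-0.0118,-0.0762],0.3],
  [[-0.0187,0.0052,0.0035],[0.0083,-0.0118,-0.0762],0.3],
  [[-0.008,0.002,0.002],[0.004,-0.006,-0.04],0.3],
  [[0,0,0],[0,0,0],0.3],
])

```text
time: 47.1
tool_pos: [334.9, -259.4, 186.8]
tcp_rot: [179.2, -0.8, 62.1]
ft_force: [-0.3, -0.4, 1.0]
finger_gap: 60.0
```

Run:
```python
from h import *
p,R=now(); print(p,R.as_euler("xyz",True))
rows([315.1,-272.9,150],tool(66.4),3,0.3)
```

```text
[ 334.9 -259.4  186.8] [179.2  -0.8  62.1]
step mm 14.6 deg 1.5
[[-0.0073, -0.0039, 0.0121], [0.0047, -0.0047, -0.0252], 0.3],[[-0.0071, -0.004, 0.0122], [0.0047, -0.0047, -0.0252], 0.3],[[-0.0069, -0.0041, 0.0122], [0.0047, -0.0047, -0.0252], 0.3],
```

Emit:
play_rows([
  [[-0.0073,-0.0039,0.012],[0.0047,-0.0047,-0.025],0.3],
  [[-0.0071,-0.004,0.012],[0.0047,-0.0047,-0.025],0.3],
  [[-0.0069,-0.0041,0.012],[0.0047,-0.0047,-0.025],0.3],
  [[0,0,0.015],[0,0,0],0.3],
  [[0,0,0.012],[0,0,0],0.3],
  [[0,0,0],[0,0,0],0.3],
])

```text
time: 47.85
tool_pos: [315.8, -272.7, 120.5]
tcp_rot: [180.0, -0.0, 66.3]
ft_force: [-0.1, 0.1, -0.2]
finger_gap: 59.6
```

Run:
```python
from h import *
p,R=now(); print(p,R.as_euler("xyz",True))
rows([315.1,-272.9,51],tool(66.4),6,0.3)
```

```text
[ 315.8 -272.7  120.5] [180.   -0.   66.3]
step mm 11.6 deg 0.0
[[-0.0001, -0.0001, 0.0116], [0.0001, -0.0001, -0.0002], 0.3],[[-0.0001, -0.0001, 0.0116], [0.0001, -0.0001, -0.0002], 0.3],[[-0.0001, -0.0001, 0.0116], [0.0001, -0.0001, -0.0002], 0.3],[[-0.0001, -0.0001, 0.0116], [0.0001, -0.0001, -0.0002], 0.3],[[-0.0001, -0.0001, 0.0116], [0.0001, -0.0001, -0.0002], 0.3],[[-0.0001, -0.0001, 0.0116], [0.0001, -0.0001, -0.0002], 0.3],
```

Emit:
play_rows([
  [[0,0,0.0116],[0,0,0],0.3],
  [[0,0,0.0116],[0,0,0],0.3],
  [[0,0,0.0116],[0,0,0],0.3],
  [[0,0,0.0116],[0,0,0],0.3],
  [[0,0,0.0116],[0,0,0],0.3],
  [[0,0,0.008],[0,0,0],0.3],
  [[0,0,0],[0,0,0],0.3],
])

```text
time: 48.72
tool_pos: [316.2, -272.6, 50.1]
tcp_rot: [180.0, -0.1, 66.3]
ft_force: [0.4, -0.1, 1.0]
finger_gap: 59.1
```

Emit:
play_rows([
  [[0,0,0],[0,0,0],0.7],
  [[0,0,0],[0,0,0],1],
  [[0,0,0],[0,0,0],1],
  [[0,0,0],[0,0,0],1],
  [[0,0,0],[0,0,0],1],
  [[0,0,0],[0,0,0],1],
], force=60)

```text
time: 49.48
tool_pos: [317.0, -273.3, 51.4]
tcp_rot: [179.8, -0.0, 66.3]
ft_force: [0.2, 0.3, -0.4]
finger_gap: 10.1
```

Emit:
play_rows([
  [[0,0,-0.01],[0,0,0],1],
  [[0,0,-0.02],[0,0,0],1],
  [[0,0,-0.025],[0,0,0],1],
  [[0,0,-0.025],[0,0,0],1],
  [[0,0,-0.025],[0,0,0],1],
  [[0,0,-0.025],[0,0,0],1],
  [[0,0,-0.015],[0,0,0],1],
  [[0,0,0],[0,0,0],1],
])

```text
time: 50.48
tool_pos: [316.2, -273.2, 204.6]
tcp_rot: [179.8, 0.1, 66.3]
ft_force: [-0.0, -0.0, -1.2]
finger_gap: 9.9
```

Run:
```python
from h import *
s=r.sense();p,R=now(); print(p,R.as_euler("xyz",True),s["ft_force"],s["wrist_torque"])
q=rows([395,-75,205],tool(66.4),10,1)
S=hang(-105,265,16,-88); print(S[0]); rows(*S,12,1,*q)
```

```text
[ 316.2 -273.2  204.6] [179.8   0.1  66.3] [-0.  -0.  -1.2] [-0.1  0.  -0. ]
step mm 21.3 deg 0.0
[[0.0213, -0.0007, -0.0001], [0.0004, 0.0001, -0.0001], 1],[[0.0213, -0.0007, -0.0001], [0.0004, 0.0001, -0.0001], 1],[[0.0213, -0.0007, -0.0001], [0.0004, 0.0001, -0.0001], 1],[[0.0213, -0.0007, -0.0001], [0.0004, 0.0001, -0.0001], 1],[[0.0213, -0.0007, -0.0001], [0.0004, 0.0001, -0.0001], 1],[[0.0213, -0.0007, -0.0001], [0.0004, 0.0001, -0.0001], 1],[[0.0213, -0.0007, -0.0001], [0.0004, 0.0001, -0.0001], 1],[[0.0213, -0.0007, -0.0], [0.0004, 0.0001, -0.0001], 1],[[0.0213, -0.0007, -0.0], [0.0004, 0.0001, -0.0001], 1],[[0.0213, -0.0007, -0.0], [0.0004, 0.0001, -0.0001], 1],
[426.5 -72.1 193.6]
step mm 2.8 deg 6.0
[[0.0013, 0.0023, 0.001], [-0.0143, 0.0203, 0.1014], 1],[[0.0015, 0.0022, 0.001], [-0.0143, 0.0203, 0.1014], 1],[[0.0017, 0.002, 0.0011], [-0.0143, 0.0203, 0.1014], 1],[[0.0018, 0.0018, 0.0011], [-0.0143, 0.0203, 0.1014], 1],[[0.002, 0.0016, 0.0012], [-0.0143, 0.0203, 0.1014], 1],[[0.0021, 0.0014, 0.0013], [-0.0143, 0.0203, 0.1014], 1],[[0.0022, 0.0011, 0.0013], [-0.0143, 0.0203, 0.1014], 1],[[0.0023, 0.0009, 0.0014], [-0.0143, 0.0203, 0.1014], 1],[[0.0023, 0.0006, 0.0014], [-0.0143, 0.0203, 0.1014], 1],[[0.0023, 0.0004, 0.0015], [-0.0143, 0.0203, 0.1014], 1],[[0.0023, 0.0001, 0.0015], [-0.0143, 0.0203, 0.1014], 1],[[0.0023, -0.0002, 0.0016], [-0.0143, 0.0203, 0.1014], 1],
```

Emit:
play_rows([
  [[0.02,-0.0007,0],[0,0,0],1],
  [[0.023,-0.0007,0],[0,0,0],1],
  [[0.025,-0.0007,0],[0,0,0],1],
  [[0.025,-0.0007,0],[0,0,0],1],
  [[0.025,-0.0007,0],[0,0,0],1],
  [[0.025,-0.0007,0],[0,0,0],1],
  [[0.025,-0.0007,0],[0,0,0],1],
  [[0.025,-0.0007,0],[0,0,0],1],
])

```text
time: 51.48
tool_pos: [385.8, -87.7, 194.4]
tcp_rot: [-179.4, 0.0, 66.1]
ft_force: [0.5, -0.2, -0.5]
finger_gap: 9.7
```

Emit:
play_rows([
  [[0.0013,0.0023,0],[-0.0143,0.0203,0.1014],1],
  [[0.0015,0.0022,0],[-0.0143,0.0203,0.1014],1],
  [[0.0017,0.002,0],[-0.0143,0.0203,0.1014],1],
  [[0.0018,0.0018,0.001],[-0.0143,0.0203,0.1014],1],
  [[0.002,0.0016,0.001],[-0.0143,0.0203,0.1014],1],
  [[0.0021,0.0014,0.001],[-0.0143,0.0203,0.1014],1],
  [[0.0022,0.0011,0.001],[-0.0143,0.0203,0.1014],1],
  [[0.0023,0.0009,0.001],[-0.0143,0.0203,0.1014],1],
])

```text
time: 52.48
tool_pos: [402.0, -81.7, 178.5]
tcp_rot: [179.0, -9.9, 18.2]
ft_force: [-0.3, 0.3, -0.7]
finger_gap: 9.5
```

Run:
```python
from h import *
barat(); rows(*hang(-105,255,16,-88),4,1)
```

```text
bar cab [-132.7  -45.   235. ] tcp [402.  -81.7 178.5] [179.   -9.9  18.2] ft [-0.3  0.3 -0.7]
step mm 6.7 deg 5.7
[[0.0067, -0.0004, -0.0001], [-0.017, 0.0254, 0.0938], 1],[[0.0066, -0.001, 0.0], [-0.017, 0.0254, 0.0938], 1],[[0.0065, -0.0016, 0.0002], [-0.017, 0.0254, 0.0938], 1],[[0.0063, -0.0022, 0.0003], [-0.017, 0.0254, 0.0938], 1],
```

Emit:
play_rows([
  [[0.0067,0,-0.002],[-0.017,0.0254,0.0938],1],
  [[0.0066,-0.001,-0.002],[-0.017,0.0254,0.0938],1],
  [[0.0065,-0.0016,-0.002],[-0.017,0.0254,0.0938],1],
  [[0.005,-0.002,0],[-0.012,0.018,0.066],1],
  [[0,0,0],[0,0,0],1],
])

```text
time: 53.1
tool_pos: [420.5, -71.4, 181.6]
tcp_rot: [-179.8, -15.1, -3.0]
ft_force: [-0.4, -0.7, -1.4]
finger_gap: 9.3
```

Run:
```python
from h import *
barat(); q=rows(*hang(-105,215,16,-88),3,1); rows(*hang(-82,150,16,-88),5,1,*q)
t=eyes.snapshot("top")[:,:,::-1]; cv2.imwrite("pics/top14.png",t)
p,R=now(); g=cv2.cvtColor(t,cv2.COLOR_BGR2GRAY).astype(int)
def bp(x,y,z): return p+R.apply([x+D,-y,-(z-ZB)])
for nm,q in(("bar",(28,0,82)),("h start",(-45,0,83)),("bot+x",(31,0,0)),("rim-x",(-31,0,44)),("rim+y",(0,31,44)),("rim-y",(0,-31,44))): print(nm,proj("top",bp(*q)))
u,v=proj("top",bp(0,0,0)).round().astype(int); print(u,v); print(g[v-18:v+24,u-1:u+2].mean(1).round().astype(int).tolist()); print(g[v-1:v+2,u-16:u+17].mean(0).round().astype(int).tolist())
```

```text
bar cab [-109.9  -85.7  250.8] tcp [420.5 -71.4 181.6] [-179.8  -15.1   -3. ] ft [-0.4 -0.7 -1.4]
step mm 12.8 deg 0.4
[[-0.0014, 0.0002, 0.0128], [-0.0022, 0.0054, 0.0047], 1],[[-0.0014, 0.0002, 0.0128], [-0.0022, 0.0054, 0.0047], 1],[[-0.0015, 0.0001, 0.0127], [-0.0022, 0.0054, 0.0047], 1],
step mm 13.8 deg 0.0
[[0.0008, -0.0, 0.0138], [0.0, 0.0, 0.0], 1],[[0.0008, -0.0, 0.0138], [0.0, 0.0, 0.0], 1],[[0.0008, -0.0, 0.0138], [0.0, 0.0, 0.0], 1],[[0.0008, -0.0, 0.0138], [0.0, 0.0, 0.0], 1],[[0.0008, -0.0, 0.0138], [0.0, 0.0, 0.0], 1],
bar [362.6 191.5]
h start [360.7 215. ]
bot+x [359.9 186.1]
rim-x [359.8 207.8]
rim+y [350.7 197.6]
rim-y [370.4 198.7]
359 196
[85, 89, 131, 152, 153, 153, 148, 115, 89, 92, 99, 119, 105, 98, 108, 113, 114, 115, 119, 119, 120, 119, 120, 119, 119, 120, 120, 105, 89, 99, 103, 98, 94, 92, 92, 89, 84, 71, 71, 76, 80, 81]
[136, 135, 137, 137, 132, 106, 98, 103, 112, 116, 117, 117, 116, 117, 116, 116, 118, 119, 121, 120, 118, 112, 109, 115, 107, 91, 120, 139, 148, 151, 151, 150, 151]
```

Emit:
play_rows([
  [[-0.001,-0.001,0.012],[-0.002,0.0054,-0.005],1],
  [[-0.001,0,0.0125],[-0.002,0.0054,0.005],1],
  [[-0.001,0,0.0125],[-0.002,0.0054,0.005],1],
  [[0.001,0,0.0138],[0,0,0.003],1],
  [[0.001,0,0.0138],[0,0,0.003],1],
  [[0.001,0,0.0138],[0,0,0],1],
  [[0.001,0,0.012],[0,0,0],1],
  [[0,0,0.002],[0,0,0],1],
])

```text
time: 54.15
tool_pos: [444.6, -71.6, 82.2]
tcp_rot: [-180.0, -15.7, -3.5]
ft_force: [-0.7, -0.4, -1.6]
finger_gap: 9.9
```

```bash
sed -i 's/D=123; ZB=51/D=125; ZB=51/' h.py
python3 - <<'E'
from h import *
barat(); q=rows(*hang(-20,150,16,-88),6,1)
E
```

```text
bar cab [-84.6 -85.7 153.4] tcp [444.6 -71.6  82.2] [-180.   -15.7   -3.5] ft [-0.7 -0.4 -1.6]
step mm 10.9 deg 0.1
[[0.0103, 0.0003, 0.0036], [-0.0003, 0.001, 0.0008], 1],[[0.0102, 0.0003, 0.0036], [-0.0003, 0.001, 0.0008], 1],[[0.0102, 0.0003, 0.0036], [-0.0003, 0.001, 0.0008], 1],[[0.0102, 0.0003, 0.0036], [-0.0003, 0.001, 0.0008], 1],[[0.0102, 0.0003, 0.0036], [-0.0003, 0.001, 0.0008], 1],[[0.0102, 0.0003, 0.0037], [-0.0003, 0.001, 0.0008], 1],
```

Emit:
play_rows([
  [[0.009,0,0.0035],[0,0.001,0.001],1],
  [[0.0101,0.0005,0.0034],[0,0.001,0.001],1],
  [[0.0101,0.0005,0.0034],[0,0.001,0.001],1],
  [[0.0101,0.0005,0.0034],[0,0.001,0.001],1],
  [[0.0101,0.0005,0.003],[0,0.001,0.001],1],
  [[0.009,0,0.0025],[0,0,0],1],
  [[0,0,0],[0,0,0],1],
])

```text
time: 55.02
tool_pos: [508.8, -78.1, 80.5]
tcp_rot: [-179.9, -16.0, -3.8]
ft_force: [-0.6, 0.6, -1.3]
finger_gap: 9.7
```

Run:
```python
from h import *
barat(); q=rows(*hang(-20,187,14,-88),5,1)
```

```text
bar cab [-20.6 -88.7 152.6] tcp [508.8 -78.1  80.5] [-179.9  -16.    -3.8] ft [-0.6  0.6 -1.3]
step mm 7.9 deg 0.4
[[0.0018, -0.0001, -0.0077], [-0.0003, -0.0071, -0.0001], 1],[[0.0018, -0.0001, -0.0077], [-0.0003, -0.0071, -0.0001], 1],[[0.0017, -0.0001, -0.0077], [-0.0003, -0.0071, -0.0001], 1],[[0.0017, -0.0001, -0.0077], [-0.0003, -0.0071, -0.0001], 1],[[0.0016, -0.0001, -0.0077], [-0.0003, -0.0071, -0.0001], 1],
```

Emit:
play_rows([
  [[0.0018,0,-0.0077],[0,-0.007,0],1],
  [[0.0018,0,-0.0077],[0,-0.007,0],1],
  [[0.0018,0,-0.0077],[0,-0.007,0],1],
  [[0.0018,0,-0.0077],[0,-0.007,0],1],
  [[0.001,0,-0.005],[0,-0.006,0],1],
  [[0,0,0],[0,0,0],1],
])

```text
time: 55.78
tool_pos: [507.2, -78.2, 121.1]
tcp_rot: [-179.9, -14.0, -3.8]
ft_force: [0.8, -0.0, -1.4]
finger_gap: 9.7
```

Emit:
play_rows([
  [[0.0055,0,0.001],[0,-0.003,0],1],
  [[0.0066,0,0.001],[0,-0.003,0],1],
  [[0.0066,0,0.001],[0,-0.003,0],1],
  [[0.0066,0,0.001],[0,-0.003,0],1],
  [[0.0066,0,0.001],[0,-0.003,0],1],
  [[0,0,0],[0,0,0],1],
])

```text
time: 56.52
tool_pos: [541.3, -80.3, 122.5]
tcp_rot: [-179.9, -13.0, -3.8]
ft_force: [0.2, -0.8, -0.7]
finger_gap: 10.1
```

Run:
```python
from h import *
barat(); rows(*hang(22.5,187,13,-88),2,1)
```

```text
bar cab [ 15.6 -88.7 187.2] tcp [541.3 -80.3 122.5] [-179.9  -13.    -3.8] ft [ 0.2 -0.8 -0.7]
step mm 3.5 deg 0.0
[[0.0034, -0.0003, 0.0008], [-0.0008, -0.0001, -0.0002], 1],[[0.0034, -0.0003, 0.0008], [-0.0008, -0.0001, -0.0002], 1],
```

Emit:
play_rows([
  [[0.0035,0,0.001],[0,0,0],1],
  [[0.0034,0,0.001],[0,0,0],1],
  [[0,0,0],[0,0,0],1],
  [[-0.001,0,0.0034],[0,-0.003,0],1],
  [[-0.001,0,0.0034],[0,-0.003,0],1],
  [[-0.001,0,0.0034],[0,-0.003,0],1],
  [[-0.001,0,0.0034],[0,-0.003,0],1],
  [[0,0,0],[0,0,0],1],
])

```text
time: 57.52
tool_pos: [549.0, -80.9, 108.1]
tcp_rot: [-179.9, -12.5, -3.8]
ft_force: [-0.2, -0.6, -0.5]
finger_gap: 10.1
```

Emit:
play_rows([
  [[-0.0005,0,0.002],[0,0,0],1],
  [[-0.0005,0,0.002],[0,0,0],1],
  [[0,0,0.0015],[0,0,0],1],
  [[0,0,0],[0,0,0],1],
])

```text
time: 58.02
tool_pos: [549.3, -81.0, 102.2]
tcp_rot: [-179.9, -12.5, -3.8]
ft_force: [0.7, 0.2, 0.1]
finger_gap: 9.7
```

Run:
```python
from h import *
barat(); print(r.sense()["wrist_torque"])
```

```text
bar cab [ 24.2 -88.8 165.5] tcp [549.3 -81.  102.2] [-179.9  -12.5   -3.8] ft [0.7 0.2 0.1]
[-0.  -0.2  0. ]
```

Emit:
play_rows([
  [[-0.001,0,0.0015],[0,0,0],1],
  [[-0.001,0,0.001],[0,0,0],1],
  [[0,0,0],[0,0,0],1],
])

```text
time: 58.4
tool_pos: [549.6, -81.1, 100.8]
tcp_rot: [-180.0, -12.7, -3.8]
ft_force: [2.3, 0.0, 1.3]
finger_gap: 9.7
```

Run:
```python
from h import *
barat(); print(r.sense()["wrist_torque"])
```

```text
bar cab [ 24.3 -88.9 164.8] tcp [549.6 -81.1 100.8] [-180.   -12.7   -3.8] ft [2.3 0.  1.3]
[ 0.  -0.4  0. ]
```

The +x force while backing off means the bar lies against the inside of the hook's upturn at z≈165, so it is seated. Release and retreat.

Emit:
play_rows([
  [[0,0,0],[0,0,0],0.8],
  [[0,0,0],[0,0,0],0.7],
  [[0,0,0],[0,0,0],0.6],
  [[0,0,0],[0,0,0],0.55],
  [[0,0,0],[0,0,0],0.55],
])

```text
time: 59.02
tool_pos: [546.5, -80.6, 98.2]
tcp_rot: [-179.9, -12.3, -3.8]
ft_force: [0.1, -0.4, -0.3]
finger_gap: 38.4
```

Emit:
play_rows([
  [[0,0,-0.01],[0,0,0],0.55],
  [[0,0,-0.02],[0,0,0],0.55],
  [[0,0,-0.025],[0,0,0],0.55],
  [[-0.005,0,-0.025],[0,0,0],0.55],
  [[-0.015,0,-0.03],[0,0,0],0.55],
  [[-0.025,0,-0.03],[0,0,0],0.55],
  [[-0.04,0,-0.02],[0,0,0],0.5],
  [[-0.04,0,0],[0,0,0],0.5],
])

```text
time: 60.02
tool_pos: [387.7, -70.4, 238.7]
tcp_rot: [180.0, -12.6, -3.7]
ft_force: [-0.1, -0.2, 1.1]
finger_gap: 42.5
```

Emit:
play_rows([
  [[-0.02,0,-0.02],[0,0,0],0.5],
  [[0,0.03,0],[0,0,0],0.5],
  [[0,0.04,0],[0,0,0],0.5],
  [[0,0.04,0],[0,0,0],0.5],
  [[0,0.04,0],[0,0,0],0.5],
  [[0,0.03,0],[0,0,0],0.5],
  [[0,0,0],[0,0,0],0.5],
])

```text
time: 60.9
tool_pos: [349.3, -253.6, 262.4]
tcp_rot: [179.5, -13.3, -3.5]
ft_force: [-0.2, 0.2, 0.2]
finger_gap: 43.0
```

Run:
```python
from h import *
t=eyes.snapshot("top")[:,:,::-1]; s=eyes.snapshot("scene")[:,:,::-1]; print(now()[0],r.sense()["time"])
cv2.imwrite("pics/top15.png",t); cv2.imwrite("pics/scene15.png",s)
def c(im,x,y,w,h,f): return cv2.resize(im[y:y+h,x:x+w],None,fx=f,fy=f,interpolation=cv2.INTER_CUBIC)
A=np.hstack([c(t,280,143,110,75,4),c(s,295,140,90,75,4)])
B=np.hstack([c(t,150,125,267,80,2),c(s,220,125,133,80,2)]) 
cv2.imwrite("pics/a16.png",np.vstack([A,B[:, :800]]))
```

```text
[ 349.8 -252.   262.5] 61.0
```

View pics/a16.png

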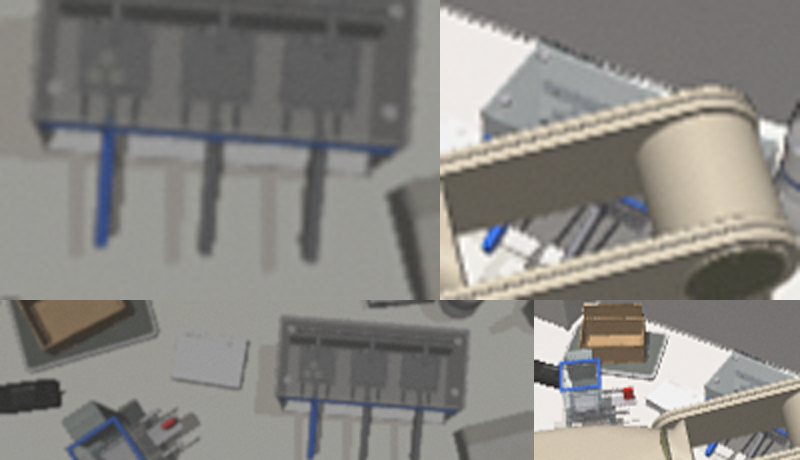

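All three baskets hang in line with their hooks, with matching handle ends at (100,245), (205,252) and (310,262), and the balls are in the blue cup at (103,72). One last numeric check of the gate tab, bystanders and rest, then hand in.

Run:
```python
from h import *
a=cv2.imread("pics/top15.png"); b=eyes.snapshot("top")[:,:,::-1]; o=cv2.imread("pics/top0.png")
print("rest diff", (cv2.absdiff(a,np.ascontiguousarray(b))[140:215,280:390].max(2)>30).sum())
for im in(o,a):
    h=cv2.cvtColor(im,cv2.COLOR_BGR2HSV); m=cv2.inRange(h,(0,130,80),(8,255,255))|cv2.inRange(h,(172,130,80),(180,255,255)); ys,xs=np.where(m[175:200,220:250]>0); print("tab",xs.mean()+220,ys.mean()+175)
for nm,(x0,y0,x1,y1) in dict(carton=(233,137,277,171),reader=(265,215,288,233),tipbox=(440,213,490,247)).items():
    m=cv2.matchTemplate(a[y0-8:y1+8,x0-8:x1+8],o[y0:y1,x0:x1],cv2.TM_CCOEFF_NORMED); _,v,_,l=cv2.minMaxLoc(m); print(nm,l[0]-8,l[1]-8,round(v,3))
g=cv2.cvtColor(a,cv2.COLOR_BGR2GRAY)
r.hand_in()
```

```text
rest diff 0
tab 234.0 186.3846153846154
tab 233.91666666666666 186.33333333333334
carton 0 0 0.989
reader 0 0 0.999
tipbox 0 0 0.998
the job is handed in; nothing more can be done
```

The job is done and handed in at about 61 s of the 210 s allowed. No verdict was reported.

**What I did:** I set the blue basket under the outlet and pulled the gate about 60 mm open until it met its stop. The balls dropped, and I pushed the gate shut again. I then hung the blue basket on hook 1, the first grey basket on hook 2 and the second on hook 3. The second grey basket was knocked aside during the run, so I measured it again before picking it up.

**Last checks:**
- **Hung baskets:** in the top view all three sit in line with their hooks, with handle ends where a hung basket's should be. Two pictures in a row showed no motion.
- **Balls:** three balls show in the blue cup and the funnel is empty.
- **Gate:** the tab is back within 0.1 px of where it started.
- **Bystanders:** the carton, code reader and tip box show no shift.
- **Forces:** wrist force readings, taken at the end of each move, stayed below about 3 N during hanging.

**Less certain:**
- The fit of each loop on its hook was judged from the top view, arm position and contact force, because the arm blocked the scene camera at the end.
- The grip position along the grey handles came out differently by up to 4 mm between estimates, which is within the hooks' clearance.

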